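# Put right the swapped rails in a welding fixture and lay the cross-members over them

### The job

The two round rails in the welding fixture are lying in each other's V-rests: swap them, so that the thick rail lies in the wide V-rest and the thin rail in the narrow one, each seated down in both its Vs and centred lengthwise (the empty wooden V-stand beside the fixture is free for parking one meanwhile). Then lay the two cross-members over both rails, square to them and centred: the box section above the scribed line nearer the toggle clamp, the U-channel, open side up, above the other line. Leave the capped jar standing where it is, and let go of everything at the end.

Things in the scene. Friction and masses are not known exactly. Their poses are not given: they have to be found in the camera images.
- fixture: Fixed aluminium plate 340 x 210 x 15 mm on the bench; origin: centre of its underside, x lengthwise, z up. Carries the two V-rests, troughs along x, at y = +60 and -60 mm. Black scribed lines cross it parallel to y at x = +60 and -60. Red-handled toggle clamp on the +x end (x = 97 to 235, within 22 of the middle, up to 77 above the bench). Rail tops, once right, are 95.7 mm above the bench.
- rest_wide: Fixed grey V-rest on the plate, the lower one: base bar 200 x 50 x 10 mm, two 90 degree V-heads 22 mm thick at x = +85 and -85, trough along x. Origin: centre of its underside (15 mm above the bench), z up. V mouth 40 mm wide, V bottom 30 mm above the origin. Axis of the thick rail when seated: 59.7 mm above the origin; the thin rail (at the start) 49.1. On either side of the plate.
- rest_narrow: Fixed grey V-rest on the plate, the taller one: same base bar, V-heads at x = +85 and -85, trough along x. Origin: centre of its underside (15 mm above the bench), z up. V mouth only 26 mm wide, V bottom 48.1 mm above the origin. Axis of the thin rail when seated: 67.2 mm above the origin; the thick rail (at the start) perches on the mouth's edges, axis at 77.6.
- vstand: Fixed wooden V-stand on the bench, empty at the start, for parking a rail: base 170 x 60 x 10 mm, two 90 degree V-heads 22 mm thick at x = +70 and -70, mouth 44 mm wide, V bottom 30 mm above the bench. Origin: centre of its underside, x along the trough, z up. Axis of a parked thick rail 59.7 mm above the origin, of a thin one 49.1. On either side of the fixture.
- rail_thick: Loose round steel tube, the thick rail: 42 mm diameter, 240 mm long, 0.6 kg more or less. Origin at its very centre, x along its axis (roll about x is arbitrary). At the start it lies in the narrow V-rest.
- rail_thin: Loose round steel tube, the thin rail: 27 mm diameter, 240 mm long, 0.34 kg more or less. Origin at its very centre, x along its axis (roll about x is arbitrary). At the start it lies in the wide V-rest.
- cross_box: Loose box-section (square tube) cross-member of steel, 190 mm long, 30 by 30 mm, 0.32 kg, lying on the bench. Origin at its very centre (15 mm above what it lies on), x along its length.
- cross_channel: Loose U-channel cross-member of steel, 190 mm long, 40 mm wide, 24 mm high, walls 4 mm, 0.3 kg, lying on the bench web down with its open side up. Origin at the centre of its underside, x along its length, z up out of the open side.
- tip_jar: Capped jar, 60 mm diameter, 75 mm high, standing on the bench; not part of the job, to be left alone. Origin at the centre of its underside.
Things that resemble listed ones, but are neither listed nor needed, are in the scene too. What is shaped like the rail_thin but pink is not meant.

How it is judged:
On the way:
1. both rails lie seated in their own V-rests (x of rail_thick in the frame of rest_wide between -0.015 and 0.015 m and y of rail_thick in the frame of rest_wide between -0.008 and 0.008 m and z of rail_thick in the frame of rest_wide between 0.0557 and 0.0637 m and angle between the x axis of rail_thick and the x axis of rest_wide, either way round below 0.1 rad and x of rail_thin in the frame of rest_narrow between -0.015 and 0.015 m and y of rail_thin in the frame of rest_narrow between -0.008 and 0.008 m and z of rail_thin in the frame of rest_narrow between 0.0632 and 0.0712 m and angle between the x axis of rail_thin and the x axis of rest_narrow, either way round below 0.1 rad), for 0.2 s.
At the end, for the whole second after the job is handed in: Thick rail in wide, thin in narrow V-rest: seated (4 mm), 8 mm sideways, 15 mm lengthwise, 0.1 rad. Box section and open-side-up channel rest across both rails (height 5 mm), within 15 mm of their scribed lines, 20 mm of the centre line, square within 0.15 rad. All at rest (all of step 1 and x of cross_box in the frame of fixture between 0.045 and 0.075 m and y of cross_box in the frame of fixture between -0.02 and 0.02 m and z of cross_box in the frame of fixture between 0.1057 and 0.1157 m and angle between the x axis of each of cross_box, cross_channel and the y axis of fixture, either way round below 0.15 rad and x of cross_channel in the frame of fixture between -0.075 and -0.045 m and y of cross_channel in the frame of fixture between -0.02 and 0.02 m and z of cross_channel in the frame of fixture between 0.0907 and 0.1007 m and angle between cross_channel's own z axis and vertical below 0.15 rad and linear speed of each of rail_thick, rail_thin, cross_box, cross_channel below 0.02 m/s); the robot touches nothing.
It fails at once if the capped jar is knocked over or pushed more than 30 mm (angle between tip_jar's own z axis and vertical above 0.5 rad or distance of tip_jar from where it was at the start of the episode above 0.03 m).
It also fails if it takes over 131 s, if anything falls off the work surface, if the arm or the gripper's body presses on something with over 40 N, if the wrist force passes 120 N, or if a joint passes its speed limit or range.

### The arm

A 6-joint arm with a two-finger parallel gripper is mounted at the origin on the work surface. World frame = base frame: x ahead of the robot, y to its left, z up, the work surface at z = 0. Lengths are in m, angles in rad, forces in N, time in s.
With the tool pointing down it reaches from about 0.35 to 0.975 m from the base axis. Payload 7.1 kg.
Tool frame: the origin (TCP) lies on the centre line of the jaws, within the pads' length; the fingertips stand 14 mm ahead of it and the grasp point (between the pads) lies 5 mm behind it; x points along the fingers, y is the direction in which the jaws open and shut, and the axes are right-handed (so a half turn about x gives the same grasp; the last joint's range is limited). The gripper opens to 88 mm and grips with 3 to 60 N. Pads are 20 mm wide; open, the fingers measure 115 mm over their backs; the gripper's body (75 mm by 178 mm) begins 61 mm behind the grasp point.
Start: joints at [-1.311, 0.423, 1.63, -0, 1.089, -0.019], TCP at [0.172, -0.601, 0.237] pointing down, gripper open.
Joint ranges: [-3, 3], [-0.9, 2.11], [0.09, 2.58], [-1.31, 4.45], [0.11, 2.69], [-2.54, 2.54]. Speed limits (rad/s): [2.39, 2.39, 3.01, 3.14, 3.14, 3.14].

### API

Orientations are given as a rotation vector (axis times angle).
In Python, from plant import bot, vision, ticket gives the robot as it stands.
- The arm moves only by the tool play_rows, never from a script. Its argument "increments" is a list that holds one entry, the list of rows, each a list of 6 numbers: the shift along the tool's x, y, z in m, then the turn, a rotation vector about the tool's x, y, z in rad. In form: [[[dx, dy, dz, rx, ry, rz], ...]]. A call has 1 to 5 rows; each row shifts and turns the pose as measured when the row begins, along the tool's axes as they then stand; what a row does not reach is not made up. A row lasts 1/12 s, in which the tool goes at most 41.7 mm and 7.16 degrees, less where a joint would pass 70% of its speed; a pose out of reach is approached as far as the arm can. A call with a gripper value outside its range is refused whole. "fingers" is the finger opening in m, from 0 to 0.0878, set as the call begins (left out, the last holds). The fingers move at their own pace and stop on an object; "grip_force" is the grip in N (left out, the last holds). Time passes only in rows, so rows that do not move let the fingers close. It gives the time, the measured TCP pose, the force and the opening at its end, in the units of the state.
- bot.get_state(): the state, without advancing time (a new reading comes with each control period).
- vision.capture(name): name is "scene" or "side" or "wrist"; returns the picture (480x640x3 uint8, red, green, blue); there is no depth.
- vision.get_calibration(name): a dict with "fovy" (degrees; the focal length in pixels is half the picture's height over the tangent of half this angle, whatever the lens; pixels are square), "cx", "cy" (the principal point, pixels), "world_from_camera" (4x4, takes a point from camera to world coordinates); the wrist camera has in their place "T_tool_cam" (4x4, takes a point from camera to tool coordinates, whose origin is the TCP and whose axes are the tool frame's). Camera axes: x right, y up, looking along -z (the intrinsics and any distortion apply to the point x, -y, -z); pixel columns grow to the right and rows downward; lengths in m; the calibration is good to about 2 mm. The wrist camera is an equidistant fisheye: a pixel r from the principal point sees the ray r / f radians off the axis. A picture is of the moment at which its call begins: read the wrist's pose just before it. get_calibration takes no time and is no camera call.
- ticket.hand_in(): hands the job in, once; it reports no verdict.
The state is a dict: "time_s": time; "q": joint angles; "joint_velocities": joint speeds; "effort": joint torques, N m; "position": TCP position; "tool_rot": TCP orientation; "wrist_force": force on the tool from outside, world axes, zero at the start; "moment": the same for the moment, N m; "grip_width": finger opening in m.
Only numpy, scipy, OpenCV 4.12 (cv2) and the standard library are available. Lean on these libraries where they do the work, as an engineer would, in place of code of your own. Each camera call takes 0.05 s, during which the arm holds its last target. There are 200 camera calls.

## Working session

There is one attempt and no reset: what is moved stays moved. The work goes in short steps, Python scripts to look and compute and a tool call to move; the robot and the scene stay as the last step left them, time stands still between calls to the robot, and variables do not carry over. Pictures are saved under pics/ and viewed, about 12 in all and at most 16, crops included, and the job is handed in when it is done.

Besides the shell and the picture viewer there is one more tool, called as name(argument=value, ...), one argument or row to a line, values as JSON. play_rows: Moves the arm, as the interface text tells. Its arguments: {"type":"object","properties":{"increments":{"type":"array"},"fingers":{"type":"number"},"grip_force":{"type":"number"}},"required":["increments"]}

```bash
ls; mkdir -p pics; python3 - <<'E'
from plant import bot, vision, ticket
import cv2,json,numpy as np
np.set_printoptions(precision=4,suppress=True)
print(bot.get_state())
for n in ["scene","side","wrist"]:
    im=vision.capture(n); cv2.imwrite(f"pics/{n}0.png",im[:,:,::-1]); print(n,vision.get_calibration(n))
E
```

```text
pics
{'time_s': 0.0, 'q': array([-1.311 ,  0.4238,  1.6307, -0.    ,  1.0886, -0.019 ]), 'joint_velocities': array([ 0.0013, -0.0005,  0.0004, -0.0002,  0.    ,  0.0003]), 'effort': array([  0.0002, -54.4619, -27.3666,   0.0642,   0.0228,  -0.0001]), 'position': array([ 0.1719, -0.6004,  0.2359]), 'tool_rot': array([ 2.0725,  0.2924, -2.0729]), 'wrist_force': array([0.0043, 0.9482, 0.4682]), 'moment': array([-0.0065, -0.0422,  0.023 ]), 'grip_width': 0.08804922857580877}
scene {'fovy': 46.454034606565855, 'cx': 319.8749751570586, 'cy': 235.41239986161392, 'world_from_camera': array([[ 0.6207, -0.447 ,  0.6441,  1.3733],
       [ 0.784 ,  0.348 , -0.514 , -0.712 ],
       [ 0.0056,  0.8241,  0.5665,  0.8044],
       [ 0.    ,  0.    ,  0.    ,  1.    ]])}
side {'fovy': 47.53093679737907, 'cx': 318.8127205436023, 'cy': 239.66986616280118, 'world_from_camera': array([[-0.8771,  0.3264, -0.3524,  0.0223],
       [-0.4802, -0.5793,  0.6587,  0.9631],
       [ 0.0109,  0.7469,  0.6648,  1.1529],
       [ 0.    ,  0.    ,  0.    ,  1.    ]])}
wrist {'fovy': 65.70646984690485, 'cx': 315.9990958143854, 'cy': 242.94436013588316, 'T_tool_cam': array([[ 0.0005,  0.2529, -0.9675, -0.1471],
       [ 1.    , -0.0004,  0.0005,  0.001 ],
       [-0.0002, -0.9675, -0.2529, -0.0688],
       [ 0.    ,  0.    ,  0.    ,  1.    ]])}
```

View pics/scene0.png

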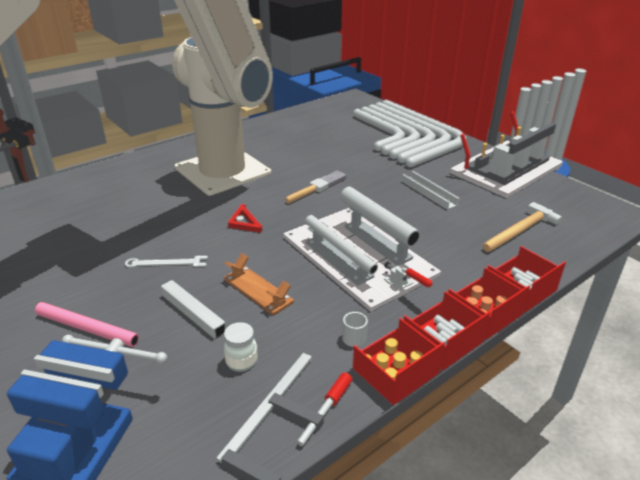

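View pics/side0.png

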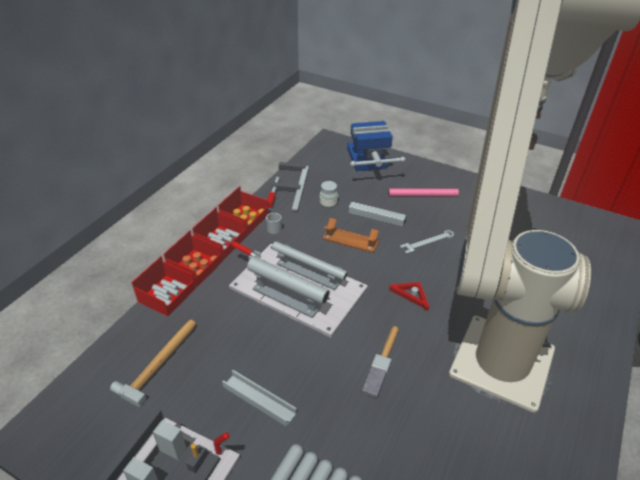

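The scene view shows:
- The fixture is at about (360,250), with the thick rail at (345,190)-(415,240) and the thin rail at (310,220)-(375,270).
- The wooden stand is at (258,285), and the jar is at (240,348).
- The box section is at (195,308), a square tube with a dark open end. The channel is at (430,190), open side up.
- The decoys are the pink tube (85,323), the square (265,400) and the pipes at upper right.

```bash
cat > h.py <<'E'
import numpy as np, cv2
from scipy.spatial.transform import Rotation as R
from plant import bot, vision, ticket
np.set_printoptions(precision=4,suppress=True)
def pose(s=None):
    s=s or bot.get_state(); T=np.eye(4); T[:3,:3]=R.from_rotvec(s["tool_rot"]).as_matrix(); T[:3,3]=s["position"]; return T
def rays(name,px,T=None):
    c=vision.get_calibration(name); f=240/np.tan(np.radians(c["fovy"])/2)
    p=np.atleast_2d(np.array(px,float)); d=(p-[c["cx"],c["cy"]])/f
    if name=="wrist":
        r=np.linalg.norm(d,axis=1,keepdims=True)+1e-12
        v=np.hstack([d/r*np.sin(r),np.cos(r)]); W=(pose() if T is None else T)@c["T_tool_cam"]
    else: v=np.hstack([d,np.ones((len(p),1))]); W=c["world_from_camera"]
    v=v*[1,-1,-1]
    return W[:3,3], v@W[:3,:3].T
def plane(name,px,z,T=None):
    o,v=rays(name,px,T); z=np.broadcast_to(z,(len(v),)); return o+v*((z-o[2])/v[:,2])[:,None]
def proj(name,P,T=None):
    c=vision.get_calibration(name); f=240/np.tan(np.radians(c["fovy"])/2)
    W=(pose() if T is None else T)@c["T_tool_cam"] if name=="wrist" else c["world_from_camera"]
    q=(np.atleast_2d(P)-W[:3,3])@W[:3,:3]*[1,-1,-1]
    if name=="wrist":
        n=np.linalg.norm(q[:,:2],axis=1,keepdims=True); d=q[:,:2]/n*np.arctan2(n,q[:,2:])
    else: d=q[:,:2]/q[:,2:]
    return d*f+[c["cx"],c["cy"]]
def shot(fn,name="wrist",scale=1):
    T=pose(); im=vision.capture(name)[:,:,::-1].copy(); np.save("pics/"+fn+".npy",T); cv2.imwrite("pics/"+fn+".png",im); return im,T
def inc(target,yaw=None,T=None):
    "tool-frame shift/turn to put the TCP at target, pointing down, tool y axis at yaw (mod pi)"
    T=pose() if T is None else T; d=T[:3,:3].T@(np.array(target)-T[:3,3])
    out=d
    if yaw is not None:
        x=np.array([0,0,-1.]); cand=[]
        for k in (0,np.pi):
            y=np.array([np.cos(yaw+k),np.sin(yaw+k),0]); M=np.stack([x,y,np.cross(x,y)],1)
            cand.append(R.from_matrix(T[:3,:3].T@M).as_rotvec())
        print("shift",d,"turn",*cand)
    else: print("shift",d)
E
python3 - <<'E'
from h import *
T=pose();print(T)
print("plate",plane("scene",[(285,237),(349,205),(439,269),(374,305)],.015))
print("plate side",plane("side",[(231,287),(266,250),(366,288),(330,328)],.015))
print("thick ends",plane("scene",[(346,191),(413,237)],.1))
print("thin ends",plane("scene",[(309,220),(371,270)],.07))
print("box top",plane("scene",[(161,286),(180,282),(224,325),(213,334)],.03))
print("chan",plane("scene",[(402,178),(411,173),(458,202),(452,207)],.024), plane("side",[(223,383),(231,373),(295,407),(289,421)],.024))
print("stand",plane("scene",[(225,287),(247,277),(293,300),(272,312)],.01))
print("jar",plane("scene",[(240,328)],.075),plane("side",[(328,185)],.075))
E
```

```text
[[-0.0003  0.2752 -0.9614  0.1719]
 [ 0.001  -0.9614 -0.2752 -0.6005]
 [-1.     -0.0011 -0.      0.2361]
 [ 0.      0.      0.      1.    ]]
plate [[ 0.4279 -0.0683  0.015 ]
 [ 0.4101  0.1568  0.015 ]
 [ 0.7504  0.1356  0.015 ]
 [ 0.7492 -0.0665  0.015 ]]
plate side [[ 0.7462  0.137   0.015 ]
 [ 0.7438 -0.0428  0.015 ]
 [ 0.408  -0.0482  0.015 ]
 [ 0.43    0.1308  0.015 ]]
thick ends [[0.458  0.1014 0.1   ]
 [0.704  0.0863 0.1   ]]
thin ends [[ 0.4705 -0.0256  0.07  ]
 [ 0.7069 -0.0404  0.07  ]]
box top [[ 0.4332 -0.3989  0.03  ]
 [ 0.446  -0.3605  0.03  ]
 [ 0.6215 -0.3535  0.03  ]
 [ 0.6302 -0.383   0.03  ]]
chan [[0.4017 0.3666 0.024 ]
 [0.3963 0.4095 0.024 ]
 [0.5903 0.3901 0.024 ]
 [0.5974 0.3572 0.024 ]] [[0.5726 0.4113 0.024 ]
 [0.5724 0.3788 0.024 ]
 [0.3889 0.3828 0.024 ]
 [0.3827 0.42   0.024 ]]
stand [[ 0.4989 -0.2813  0.01  ]
 [ 0.4988 -0.2242  0.01  ]
 [ 0.6263 -0.1886  0.01  ]
 [ 0.63   -0.2455  0.01  ]]
jar [[ 0.6904 -0.355   0.075 ]] [[ 0.6992 -0.3618  0.075 ]]
```

View pics/wrist0.png

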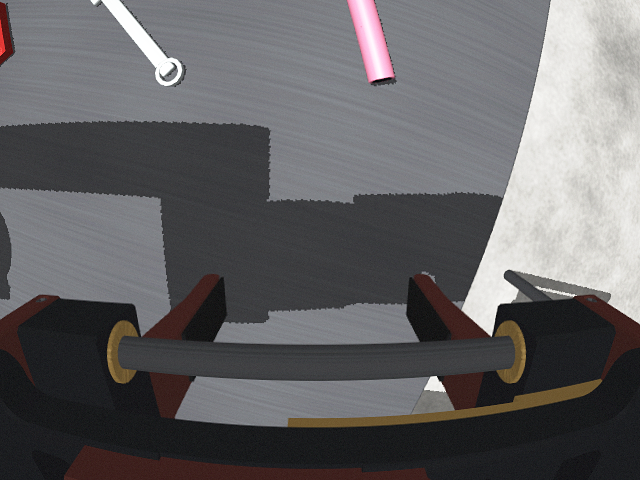

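The wrist view is clear and shows the fingers at rows 270-420. I'll go over the box, stand and jar first, turning the jaws across the rails on the way.

```bash
cat >> h.py <<'E'
def plan(target,yaw=None,step=.04,T=None):
    "rows (tool axes) in a straight line; yaw = direction of the jaws' axis mod pi"
    T=pose() if T is None else T; M=T[:3,:3]; x=np.array([0,0,-1.])
    if yaw is None: yaw=np.arctan2(M[1,1],M[0,1])
    best=min((R.from_matrix(M.T@np.stack([x,y,np.cross(x,y)],1)).as_rotvec() for y in (np.array([np.cos(yaw+k),np.sin(yaw+k),0]) for k in (0,np.pi))),key=np.linalg.norm)
    D=np.array(target)-T[:3,3]; n=max(1,int(np.ceil(max(np.linalg.norm(D)/step,np.linalg.norm(best)/.115))))
    rr=[]
    for i in range(n):
        Mi=M@R.from_rotvec(best*i/n).as_matrix(); rr.append([round(float(v),4)+0. for v in np.r_[Mi.T@D/n,best/n]])
    for i in range(0,n,5): print(rr[i:i+5])
E
python3 -c "
from h import *
plan((.44,-.27,.40),-np.pi/2-.055)"
```

```text
[[-0.0136, -0.0203, -0.0291, 0.0278, 0.0, 0.0001], [-0.0136, -0.0211, -0.0285, 0.0278, 0.0, 0.0001], [-0.0136, -0.0219, -0.0279, 0.0278, 0.0, 0.0001], [-0.0136, -0.0227, -0.0273, 0.0278, 0.0, 0.0001], [-0.0136, -0.0234, -0.0266, 0.0278, 0.0, 0.0001]]
[[-0.0136, -0.0242, -0.026, 0.0278, 0.0, 0.0001], [-0.0136, -0.0249, -0.0253, 0.0278, 0.0, 0.0001], [-0.0136, -0.0256, -0.0246, 0.0278, 0.0, 0.0001], [-0.0136, -0.0262, -0.0239, 0.0278, 0.0, 0.0001], [-0.0137, -0.0269, -0.0231, 0.0278, 0.0, 0.0001]]
[[-0.0137, -0.0275, -0.0224, 0.0278, 0.0, 0.0001], [-0.0137, -0.0281, -0.0216, 0.0278, 0.0, 0.0001]]
```

play_rows(
  increments=[
    [[-0.014,-0.02,-0.029,0.028,0,0],[-0.014,-0.021,-0.029,0.028,0,0],[-0.014,-0.022,-0.028,0.028,0,0],[-0.014,-0.023,-0.027,0.028,0,0],[-0.014,-0.023,-0.027,0.028,0,0]],
  ],
)

```text
time_s: 0.57
position: [0.2832, -0.4612, 0.3027]
tool_rot: [2.157, 0.144, -2.166]
wrist_force: [0.5, -0.9, -0.9]
grip_width: 0.0878
```

play_rows(
  increments=[
    [[-0.014,-0.024,-0.026,0.028,0,0],[-0.014,-0.025,-0.025,0.028,0,0],[-0.014,-0.026,-0.025,0.028,0,0],[-0.014,-0.026,-0.024,0.028,0,0],[-0.014,-0.027,-0.023,0.028,0,0]],
  ],
)

```text
time_s: 0.98
position: [0.4013, -0.3179, 0.3759]
tool_rot: [-2.197, 0.017, 2.21]
wrist_force: [0.7, -1.6, 0.2]
grip_width: 0.088
```

play_rows(
  increments=[
    [[-0.014,-0.027,-0.023,0.028,0,0],[-0.014,-0.028,-0.022,0.028,0,0],[0,0,0,0,0,0]],
  ],
)

```text
time_s: 1.23
position: [0.4537, -0.258, 0.4084]
tool_rot: [-2.174, 0.078, 2.177]
wrist_force: [0.3, 0.2, 0.4]
grip_width: 0.0877
```

```bash
python3 -c "
from h import *
print(pose()); shot('w1')
plan((.50,.03,.42),-np.pi/2-.055)"
```

```text
[[-0.0011 -0.0811 -0.9967  0.4537]
 [ 0.0095 -0.9967  0.0811 -0.258 ]
 [-1.     -0.0094  0.0019  0.4084]
 [ 0.      0.      0.      1.    ]]
[[-0.0013, -0.0365, -0.0031, -0.0031, 0.0005, 0.0011], [-0.0013, -0.0365, -0.0032, -0.0031, 0.0005, 0.0011], [-0.0014, -0.0365, -0.0033, -0.0031, 0.0005, 0.0011], [-0.0014, -0.0365, -0.0034, -0.0031, 0.0005, 0.0011], [-0.0015, -0.0365, -0.0035, -0.0031, 0.0005, 0.0011]]
[[-0.0015, -0.0365, -0.0037, -0.0031, 0.0005, 0.0011], [-0.0015, -0.0365, -0.0038, -0.0031, 0.0005, 0.0011], [-0.0016, -0.0365, -0.0039, -0.0031, 0.0005, 0.0011]]
```

View pics/w1.png

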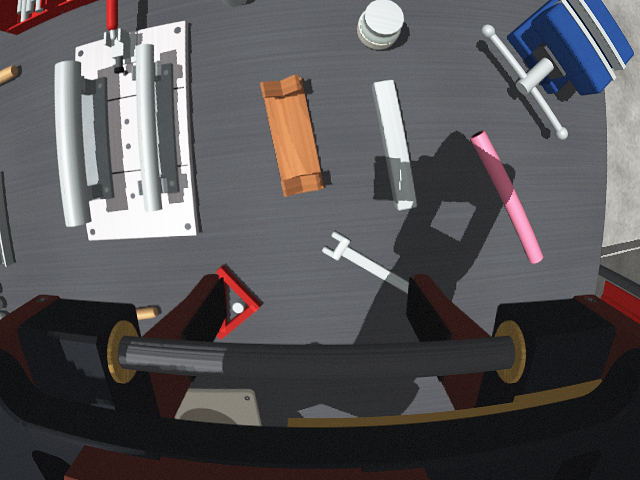

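The wrist view shows the fixture at left, with thick rail (72,145), thin rail (148,125) and clamp (115,50). The stand is at (292,135), box at (395,145) and jar at (381,22). Next I'll look from over the fixture.

play_rows(
  increments=[
    [[-0.001,-0.036,-0.003,-0.003,0,0.001],[-0.001,-0.036,-0.003,-0.003,0,0.001],[-0.001,-0.036,-0.003,-0.003,0,0.001],[-0.001,-0.036,-0.003,-0.003,0,0.001],[-0.001,-0.036,-0.003,-0.003,0,0.001]],
  ],
)

```text
time_s: 1.7
position: [0.4774, -0.0836, 0.4089]
tool_rot: [-2.172, 0.078, 2.195]
wrist_force: [1.1, -1.1, -0.4]
grip_width: 0.0877
```

play_rows(
  increments=[
    [[-0.001,-0.036,-0.003,-0.003,0,0.001],[-0.001,-0.036,-0.003,-0.003,0,0.001],[-0.001,-0.03,-0.003,-0.003,0,0.001],[0,0,0,0,0,0],[0,0,0,0,0,0]],
  ],
)

```text
time_s: 2.12
position: [0.491, 0.0221, 0.4077]
tool_rot: [-2.173, 0.069, 2.211]
wrist_force: [0.3, -0.3, -0.1]
grip_width: 0.0877
```

```bash
python3 -c "
from h import *
print(pose()); im,T=shot('w2')
plan((.46,.31,.40),-np.pi/2-.055)"
```

```text
[[-0.0174 -0.0606 -0.998   0.491 ]
 [-0.0019 -0.9982  0.0606  0.0221]
 [-0.9998  0.0029  0.0173  0.4077]
 [ 0.      0.      0.      1.    ]]
[[0.001, -0.0357, 0.0061, -0.0008, 0.0022, -0.0003], [0.001, -0.0357, 0.006, -0.0008, 0.0022, -0.0003], [0.001, -0.0357, 0.006, -0.0008, 0.0022, -0.0003], [0.001, -0.0357, 0.006, -0.0008, 0.0022, -0.0003], [0.001, -0.0357, 0.006, -0.0008, 0.0022, -0.0003]]
[[0.001, -0.0357, 0.0059, -0.0008, 0.0022, -0.0003], [0.001, -0.0358, 0.0059, -0.0008, 0.0022, -0.0003], [0.001, -0.0358, 0.0059, -0.0008, 0.0022, -0.0003]]
```

View pics/w2.png

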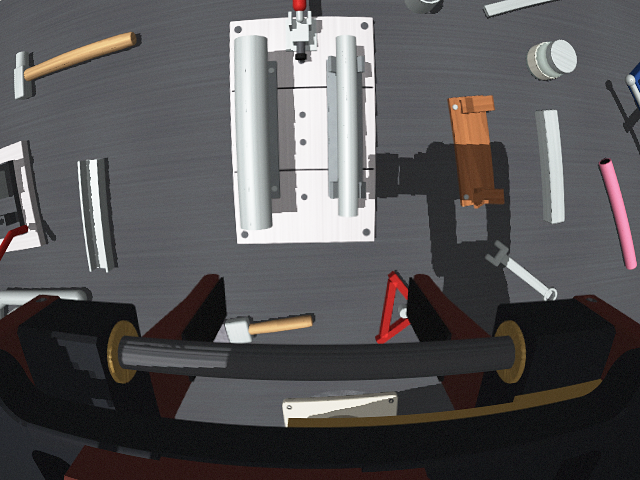

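The picture shows everything:
- The plate corners are about (230,18), (372,17), (376,240), (237,243).
- The thick rail is at columns 238-272 (left, narrow rest), and the thin rail is at columns 338-357 (right, wide rest).
- The stand is at (475,150), the box at (550,165), the channel at (97,215) and the jar at (552,60).

Next I'll measure these with masks.

```bash
python3 - <<'E'
from h import *
im=cv2.imread('pics/w2.png'); T=np.load('pics/w2.npy'); hsv=cv2.cvtColor(im,cv2.COLOR_BGR2HSV); g=cv2.cvtColor(im,cv2.COLOR_BGR2GRAY)
def rect(mask,roi,z,name):
    m=np.zeros_like(g); x0,y0,x1,y1=roi; m[y0:y1,x0:x1]=mask[y0:y1,x0:x1]
    c=max(cv2.findContours(m,cv2.RETR_EXTERNAL,cv2.CHAIN_APPROX_NONE)[0],key=cv2.contourArea)[:,0]
    P=plane("wrist",c,z,T)[:,:2]; (cx,cy),(w,h),a=cv2.minAreaRect((P*1000).astype(np.float32))
    print(name,"c",round(cx,1),round(cy,1),"size",round(w,1),round(h,1),"ang",round(a,2),cv2.boundingRect(c))
br=((g>140)&(hsv[...,1]<60)).astype(np.uint8)*255
rect(br,(525,95,580,235),.03,"box")
rect(br,(65,140,130,285),.024,"chan")
wood=((hsv[...,0]<22)&(hsv[...,1]>110)&(g>40)).astype(np.uint8)*255
rect(wood,(435,85,520,215),.01,"stand z.01")
br2=(g>205).astype(np.uint8)*255
rect(br2,(515,30,590,90),.07,"jar")
for y in (60,110,150,190,215):
    print(y,"thick",g[y,232:280].tolist()); print(y,"thin",g[y,330:364].tolist())
E
python3 - <<'E'
import cv2
im=cv2.imread('pics/w2.png'); cv2.imwrite('pics/c2.png',cv2.resize(im[5:255,220:390],None,fx=2.4,fy=2.4,interpolation=cv2.INTER_CUBIC))
a=cv2.resize(im[80:215,440:520],None,fx=4,fy=4,interpolation=cv2.INTER_CUBIC);b=cv2.resize(im[95:230,525:605],None,fx=4,fy=4,interpolation=cv2.INTER_CUBIC)
cv2.imwrite('pics/c3.png',cv2.hconcat([a,b]))
E
```

```text
box c 520.5 -372.1 size 187.8 30.1 ang 7.23 (543, 110, 22, 114)
chan c 480.5 381.9 size 16.9 190.8 ang 85.36 (89, 159, 19, 114)
stand z.01 c 541.6 -233.2 size 175.3 78.8 ang 6.77 (448, 95, 56, 113)
jar c 698.0 -367.0 size 50.0 49.6 ang 54.7 (551, 40, 26, 32)
60 thick [249, 252, 178, 189, 201, 211, 213, 216, 211, 224, 229, 234, 235, 234, 242, 242, 242, 235, 227, 220, 219, 207, 195, 187, 181, 178, 174, 166, 157, 147, 137, 125, 108, 94, 84, 92, 120, 128, 134, 131, 127, 126, 124, 120, 125, 130, 131, 126]
60 thin [155, 121, 108, 114, 113, 107, 144, 183, 194, 204, 207, 221, 228, 237, 244, 246, 240, 231, 220, 209, 201, 191, 179, 167, 145, 124, 76, 140, 165, 162, 159, 141, 123, 108]
110 thick [245, 250, 239, 201, 191, 207, 214, 216, 216, 221, 226, 235, 241, 241, 223, 249, 248, 245, 240, 229, 220, 216, 208, 194, 182, 180, 180, 174, 164, 159, 146, 136, 120, 111, 93, 82, 78, 82, 84, 83, 80, 82, 87, 80, 79, 65, 125, 123]
110 thin [188, 186, 185, 181, 182, 183, 176, 154, 182, 196, 204, 214, 224, 232, 241, 250, 250, 244, 233, 226, 208, 204, 199, 182, 169, 145, 129, 88, 82, 81, 80, 82, 100, 122]
15
[... 555 characters left out ...]
, 184, 180, 177, 171, 168, 154, 145, 131, 117, 104, 91, 84, 79, 94, 103, 108, 106, 97, 79, 78, 65]
190 thin [160, 159, 157, 119, 113, 114, 111, 118, 146, 185, 202, 207, 215, 228, 234, 244, 251, 251, 241, 228, 219, 203, 201, 192, 178, 159, 140, 104, 75, 119, 145, 72, 70, 73]
215 thick [95, 95, 82, 232, 250, 251, 251, 234, 180, 199, 210, 215, 217, 218, 224, 232, 238, 242, 244, 246, 246, 244, 237, 227, 214, 213, 205, 198, 183, 185, 177, 170, 162, 157, 146, 133, 121, 101, 85, 71, 239, 246, 247, 247, 248, 248, 247, 246]
215 thin [244, 242, 243, 244, 246, 245, 243, 236, 210, 196, 203, 205, 213, 224, 231, 241, 249, 249, 240, 225, 214, 202, 200, 187, 172, 159, 151, 178, 230, 245, 242, 239, 242, 242]
```

View pics/c2.png

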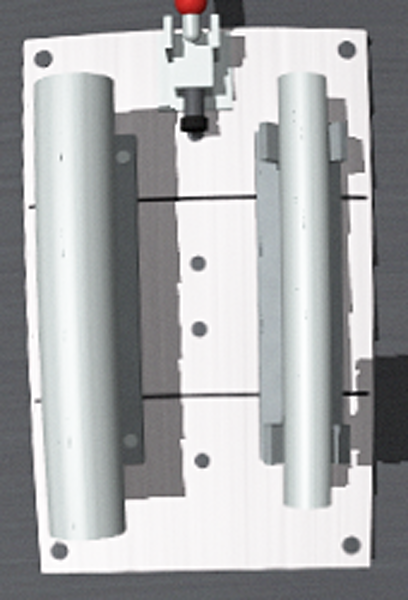

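View pics/c3.png

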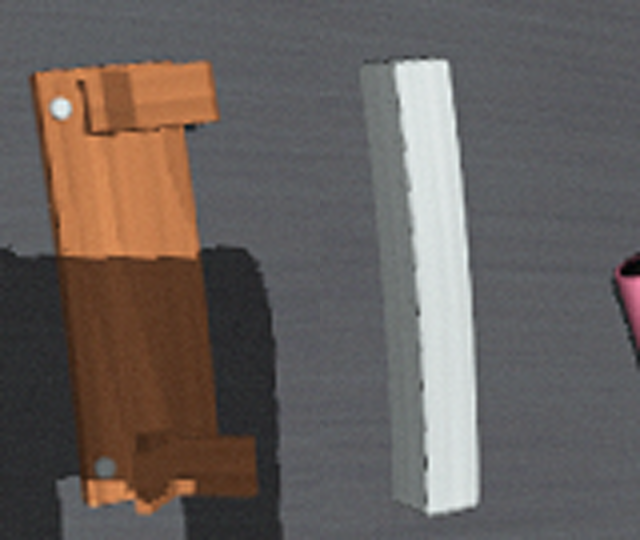

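```bash
python3 - <<'E'
from h import *
T=np.load('pics/w2.npy'); im=cv2.imread('pics/w2.png')
c2=lambda L:[(220+x/2.4,5+y/2.4) for x,y in L]; c3=lambda L:[(440+x/4,80+y/4) for x,y in L]
def P(L,z): return 1000*plane("wrist",L,z,T)[:,:2]
ho=P(c2([(43,59),(346,49),(351,545),(60,551)]),.015); print("holes",ho,ho.mean(0), [np.linalg.norm(ho[i]-ho[i-1]) for i in range(4)])
co=P(c2([(23,43),(367,29),(371,567),(43,572)]),.015); print("corners",co.tolist(),co.mean(0),[np.linalg.norm(co[i]-co[i-1]) for i in range(4)])
ln=P(c2([(30,207),(367,197),(36,401),(369,393)]),.015); print("lines",ln)
for n,q in (("holes",ho),("corn",co)): print(n,"yaw",[np.arctan2(*(q[i]-q[j])[::-1]) for i,j in((0,3),(1,2))])
def rail(rows,L,Rr,z,ends,zt,n):
    a=P(list(zip(L,rows)),z);b=P(list(zip(Rr,rows)),z); m=(a+b)/2
    e=P(ends,zt); print(n,"mid",m.tolist(),"w",(a-b)[:,1],"yaw",np.polyfit(m[:,0],m[:,1],1)[0],"ends",e.tolist(),"len",np.linalg.norm(e[0]-e[1]),"c",e.mean(0))
rows=(60,110,150,190,215)
rail(rows,(234,235,236,238,240),(266,268.5,270,270.5,271.5),.0926,c2([(75,73),(88,540)]),.113,"thick")
rail(rows,(336.5,337.5,337.8,338.5,338),(356,357,357.5,357.8,357.2),.0641,c2([(302,73),(308,508)]),.0776,"thin")
st=P(c3([(31,75),(86,507)]),.01); d=(st[0]-st[1]); L=np.linalg.norm(d); u=d/L; nrm=np.array([u[1],-u[0]]); print("stand L",L,"yaw",np.arctan2(u[1],u[0]),"c",st.mean(0)+30*nrm, "heads right",P(c3([(218,120),(258,495)]),.052))
print("stand screws",P(c3([(61,108),(105,467)]),.012))
E
```

```text
holes [[740.9103 119.0398]
 [733.7122 -64.2002]
 [424.2398 -51.3639]
 [431.6141 131.4818]] [582.6191  33.7394] [np.float64(309.54641696215054), np.float64(183.38129226256234), np.float64(309.73850551554386), np.float64(182.9943756815677)]
corners [[753.6185614120983, 131.13403423421224], [747.2045455333696, -78.12998354596535], [409.17122120756375, -63.787954976542466], [418.6032342285998, 144.0805619350782]] [582.1494  33.3242] [np.float64(335.2653904407311), np.float64(209.36229062845837), np.float64(338.3374382746337), np.float64(208.0823952011936)]
lines [[646.5153 131.721 ]
 [638.5763 -70.4235]
 [526.9447 137.1163]
 [518.7269 -65.6258]]
holes yaw [np.float64(-0.0402052202689588), np.float64(-0.0414541323312035)]
corn yaw [np.float64(-0.03862536314491083), np.float64(-0.0424024231242525)]
thick mid [[672.4357420346888, 91.10601360361804], [608.0522179441045, 92.68453462642648], [557.8373604920804, 94.74950556989668], [507.44659856523754, 97.39584509515801], [475.27005665797105, 98.4564637028706]] w [40.0472 41.8269 42.7617 41.5005 40.7506] yaw -0.03888926808576688 ends [[698.6396313434798, 84.72851023708373], [460.2968215689172, 95.44705237435977]] len 238.58370044238538 c [579.4682  90.0878]
thin mid [[669.5767288078641, -29.801783215492296], [601.9625196911352, -26.964637906223967], [549.0898609522945, -24.606303549534328], [495.9213284725469, -22.70128645211058], [462.04951361889107, -20.49424209234327]] w [25.4394 25.4024 25.8549 25.7198 25.926 ] yaw -0.04363194412139853 ends [[700.1937570743696, -30.175674230552307], [462.53365988640564, -20.293883815443234]] len 237.8654484728722 c [581.3637 -25.2348]
stand L 168.29461097241645 yaw 0.11965814959871697 c [ 542.4293 -225.2723] heads right [[ 604.4428 -243.2086]
 [ 465.8242 -260.577 ]]
stand screws [[ 609.8179 -196.3142]
 [ 471.2702 -212.5861]]
```

The sizes and spacings check out:
- **Fixture:** centre (582.4, 33.6) mm, yaw -0.041.
- **Thick rail:** in the +y (narrow) rest.
- **Thin rail:** in the -y (wide) rest.
- **Stand:** centre (542, -225), yaw 0.12.

Next I'll move above the thin rail.

```bash
python3 -c "
from h import *
plan((.581,-.026,.16),-np.pi/2-.041)"
```

```text
[[0.0352, 0.0059, -0.0139, -0.003, 0.0025, -0.0003], [0.0352, 0.006, -0.0138, -0.003, 0.0025, -0.0003], [0.0352, 0.006, -0.0137, -0.003, 0.0025, -0.0003], [0.0352, 0.0061, -0.0136, -0.003, 0.0025, -0.0003], [0.0353, 0.0061, -0.0135, -0.003, 0.0025, -0.0003]]
[[0.0353, 0.0062, -0.0133, -0.003, 0.0025, -0.0003], [0.0353, 0.0062, -0.0132, -0.003, 0.0025, -0.0003]]
```

play_rows(
  increments=[
    [[0.035,0.006,-0.014,-0.003,0.0025,0],[0.035,0.006,-0.014,-0.003,0.0025,0],[0.035,0.006,-0.014,-0.003,0.0025,0],[0.035,0.006,-0.014,-0.003,0.0025,0],[0.035,0.006,-0.013,-0.003,0.0025,0]],
  ],
)

```text
time_s: 2.58
position: [0.5615, -0.0218, 0.2347]
tool_rot: [-2.212, 0.061, 2.183]
wrist_force: [1.3, -0.2, 0.2]
grip_width: 0.088
```

play_rows(
  increments=[
    [[0.035,0.006,-0.013,-0.003,0.0025,0],[0.02,0.006,-0.01,-0.003,0.0025,0],[0,0,0,0,0,0],[0,0,0,0,0,0]],
  ],
)

```text
time_s: 2.92
position: [0.5802, -0.0455, 0.1683]
tool_rot: [-2.201, 0.065, 2.192]
wrist_force: [-0.3, -0.8, 0.7]
grip_width: 0.0879
```

```bash
python3 -c "
from h import *
print(pose());plan((.581,-.026,.059),-np.pi/2-.041,step=.025)"
```

```text
[[ 0.0038 -0.0544 -0.9985  0.5802]
 [-0.0051 -0.9985  0.0544 -0.0455]
 [-1.      0.0049 -0.0041  0.1683]
 [ 0.      0.      0.      1.    ]]
[[0.0218, -0.004, 0.0001, -0.0027, -0.0008, -0.001], [0.0218, -0.004, 0.0001, -0.0027, -0.0008, -0.001], [0.0218, -0.004, 0.0001, -0.0027, -0.0008, -0.001], [0.0218, -0.0039, 0.0001, -0.0027, -0.0008, -0.001], [0.0219, -0.0039, 0.0, -0.0027, -0.0008, -0.001]]
```

play_rows(
  increments=[
    [[0.012,-0.005,0,-0.003,-0.001,-0.001],[0.012,-0.005,0,-0.003,-0.001,-0.001],[0.012,-0.005,0,-0.003,-0.001,-0.001],[0,0,0,0,0,0],[0,0,0,0,0,0]],
  ],
)

```text
time_s: 3.33
position: [0.5814, -0.0308, 0.1336]
tool_rot: [-2.205, 0.054, 2.192]
wrist_force: [-0.5, 0.3, -0.4]
grip_width: 0.0875
```

```bash
python3 -c "
from h import *
print(pose());plan((.581,-.026,.059),-np.pi/2-.041,step=.025)"
```

```text
[[ 0.0061 -0.0469 -0.9989  0.5814]
 [-0.0022 -0.9989  0.0469 -0.0308]
 [-1.      0.0019 -0.0062  0.1336]
 [ 0.      0.      0.      1.    ]]
[[0.0249, -0.0016, 0.0004, -0.002, -0.0021, -0.0006], [0.0249, -0.0016, 0.0003, -0.002, -0.0021, -0.0006], [0.0249, -0.0016, 0.0002, -0.002, -0.0021, -0.0006]]
```

Slow moves track exactly.

play_rows(
  increments=[
    [[0.02,-0.0015,0,-0.002,-0.002,0],[0.02,-0.0015,0,-0.002,-0.002,0],[0.02,-0.0015,0,-0.002,-0.002,0],[0.014,0,0,0,0,0],[0,0,0,0,0,0]],
  ],
)

```text
time_s: 3.75
position: [0.5857, -0.0241, 0.0622]
tool_rot: [-2.215, 0.043, 2.193]
wrist_force: [-0.5, -0.0, -1.4]
grip_width: 0.0879
```

play_rows(
  increments=[
    [[0,0,0,0,0,0],[0,0,0,0,0,0],[0,0,0,0,0,0],[0,0,0,0,0,0],[0,0,0,0,0,0]],
  ],
  fingers=0.02,
  grip_force=30,
)

```text
time_s: 4.17
position: [0.588, -0.0234, 0.0664]
tool_rot: [-2.222, 0.042, 2.188]
wrist_force: [-0.2, 0.4, 0.3]
grip_width: 0.0581
```

play_rows(
  increments=[
    [[0,0,0,0,0,0],[0,0,0,0,0,0],[0,0,0,0,0,0],[0,0,0,0,0,0],[0,0,0,0,0,0]],
  ],
)

```text
time_s: 4.58
position: [0.5891, -0.0253, 0.0688]
tool_rot: [-2.228, 0.043, 2.186]
wrist_force: [-1.5, -6.3, 0.4]
grip_width: 0.0267
```

The grip closed at 26.7 mm, which matches the rail. The pose creeps while idle, so I'll plan relative to the grasp.

```bash
cat >> h.py <<'E'
def obj(x,y,z,yaw):
    O=np.eye(4); O[:3,:3]=R.from_euler('z',yaw).as_matrix(); O[:3,3]=x,y,z; return O
FIX=obj(.5824,.0336,0,-.041); STAND=obj(.5424,-.2253,0,.119)
def fx(x,y,z,yaw=0): return FIX@obj(x,y,z,yaw)
def planT(G,step=.035,turn=.115):
    "rows to tool pose G"
    T=pose(); M=T[:3,:3]; D=G[:3,3]-T[:3,3]; rv=R.from_matrix(M.T@G[:3,:3]).as_rotvec()
    n=max(1,int(np.ceil(max(np.linalg.norm(D)/step,np.linalg.norm(rv)/turn)))); rr=[]
    print("at",T[:3,3],"tilt",T[:2,0],"to go",D,"turn",rv,"n",n)
    for i in range(n):
        Mi=M@R.from_rotvec(rv*i/n).as_matrix(); rr.append([round(float(v),4)+0. for v in np.r_[Mi.T@D/n,rv/n]])
    for i in range(0,n,5): print(rr[i:i+5])
def carry(name,Oto,**k): # name: saved inv(obj)@tool grasp
    planT(Oto@np.load(name+'.npy'),**k)
def grasp(name,Ofrom): np.save(name+'.npy',np.linalg.inv(Ofrom)@pose())
E
python3 -c "
from h import *
print(pose()); grasp('thin',fx(0,-.06,.0641)); carry('thin',fx(0,-.06,.18))"
```

```text
[[ 0.0187 -0.0339 -0.9993  0.5891]
 [-0.0058 -0.9994  0.0338 -0.0253]
 [-0.9998  0.0052 -0.0189  0.0688]
 [ 0.      0.      0.      1.    ]]
at [ 0.5891 -0.0253  0.0688] tilt [ 0.0187 -0.0058] to go [0.     0.     0.1159] turn [ 0. -0. -0.] n 4
[[-0.029, 0.0002, -0.0005, 0.0, 0.0, 0.0], [-0.029, 0.0002, -0.0005, 0.0, 0.0, 0.0], [-0.029, 0.0002, -0.0005, 0.0, 0.0, 0.0], [-0.029, 0.0002, -0.0005, 0.0, 0.0, 0.0]]
```

play_rows(
  increments=[
    [[-0.02,0,0,0,0,0],[-0.029,0,0,0,0,0],[-0.029,0,0,0,0,0],[-0.025,0,0,0,0,0],[0,0,0,0,0,0]],
  ],
)

```text
time_s: 5.0
position: [0.5833, -0.0257, 0.1708]
tool_rot: [-2.215, 0.045, 2.199]
wrist_force: [0.8, 0.4, -2.5]
grip_width: 0.0265
```

```bash
python3 -c "
from h import *
print(bot.get_state()['grip_width']); carry('thin',STAND@obj(0,0,.15,0))"
```

```text
0.02646561040831604
at [ 0.5833 -0.0257  0.1708] tilt [ 0.0071 -0.0059] to go [-0.032  -0.1971 -0.0162] turn [-0.1611  0.0124 -0.0025] n 6
[[0.0029, 0.033, 0.0042, -0.0268, 0.0021, -0.0004], [0.0028, 0.0329, 0.0051, -0.0268, 0.0021, -0.0004], [0.0028, 0.0327, 0.006, -0.0268, 0.0021, -0.0004], [0.0028, 0.0326, 0.0069, -0.0268, 0.0021, -0.0004], [0.0027, 0.0324, 0.0077, -0.0268, 0.0021, -0.0004]]
[[0.0027, 0.0321, 0.0086, -0.0268, 0.0021, -0.0004]]
```

play_rows(
  increments=[
    [[0.003,0.033,0.004,-0.027,0.002,0],[0.003,0.033,0.005,-0.027,0.002,0],[0.003,0.033,0.006,-0.027,0.002,0],[0.003,0.033,0.007,-0.027,0.002,0],[0.003,0.032,0.008,-0.027,0.002,0]],
  ],
)

```text
time_s: 5.42
position: [0.5564, -0.1891, 0.1525]
tool_rot: [2.179, 0.121, -2.14]
wrist_force: [1.6, 0.7, -3.9]
grip_width: 0.0265
```

play_rows(
  increments=[
    [[0.002,0.015,0.006,-0.02,0.002,0],[0,0,0,0,0,0],[0,0,0,0,0,0]],
  ],
)

```text
time_s: 5.67
position: [0.5478, -0.2107, 0.1446]
tool_rot: [2.167, 0.139, -2.138]
wrist_force: [0.2, 0.1, -4.0]
grip_width: 0.0264
```

```bash
python3 -c "
from h import *
carry('thin',STAND@obj(0,0,.075,0),step=.02)"
```

```text
at [ 0.5478 -0.2107  0.1446] tilt [ 0.0135 -0.0016] to go [ 0.0035 -0.0121 -0.0649] turn [0.005  0.0056 0.002 ] n 4
[[0.0162, 0.003, -0.0003, 0.0012, 0.0014, 0.0005], [0.0162, 0.003, -0.0002, 0.0012, 0.0014, 0.0005], [0.0162, 0.003, -0.0002, 0.0012, 0.0014, 0.0005], [0.0162, 0.003, -0.0002, 0.0012, 0.0014, 0.0005]]
```

play_rows(
  increments=[
    [[0.004,0.004,0,0.001,0.001,0],[0.012,0.004,0,0.001,0.001,0],[0.012,0.003,0,0.001,0.001,0],[0.012,0.001,0,0.001,0.001,0],[0.006,0,0,0,0,0]],
  ],
)

```text
time_s: 6.08
position: [0.5506, -0.22, 0.093]
tool_rot: [2.172, 0.138, -2.136]
wrist_force: [-0.3, 0.4, -2.9]
grip_width: 0.0259
```

```bash
python3 -c "
from h import *
carry('thin',STAND@obj(0,0,.0505,0),step=.015)"
```

```text
at [ 0.5506 -0.22    0.093 ] tilt [0.017 0.   ] to go [ 0.0007 -0.0028 -0.0378] turn [0.0028 0.002  0.0031] n 3
[[0.0126, 0.0009, 0.0001, 0.0009, 0.0007, 0.001], [0.0126, 0.0009, 0.0001, 0.0009, 0.0007, 0.001], [0.0126, 0.0009, 0.0001, 0.0009, 0.0007, 0.001]]
```

play_rows(
  increments=[
    [[0.01,0.001,0,0.001,0.001,0],[0.01,0.001,0,0.001,0.001,0],[0.01,0.001,0,0,0,0],[0.006,0,0,0,0,0],[0.004,0,0,0,0,0]],
  ],
)

```text
time_s: 6.5
position: [0.5533, -0.2252, 0.0505]
tool_rot: [2.172, 0.135, -2.129]
wrist_force: [-14.0, -5.2, 37.5]
grip_width: 0.026
```

```bash
python3 -c "
from h import *
carry('thin',STAND@obj(0,0,.0491,0),step=.015)"
```

```text
at [ 0.5533 -0.2252  0.0505] tilt [ 0.0202 -0.0049] to go [-0.002   0.0024  0.0033] turn [ 0.0051 -0.0005 -0.0022] n 1
[[-0.0033, -0.0026, 0.0016, 0.0051, -0.0005, -0.0022]]
```

Contact is firm at 37 N, so I'll release and back up.

play_rows(
  increments=[
    [[-0.001,0,0,0,0,0],[0,0,0,0,0,0],[0,0,0,0,0,0],[0,0,0,0,0,0],[0,0,0,0,0,0]],
  ],
  fingers=0.08,
)

```text
time_s: 6.92
position: [0.5552, -0.2266, 0.0517]
tool_rot: [2.175, 0.132, -2.124]
wrist_force: [0.1, -0.2, -0.2]
grip_width: 0.0563
```

play_rows(
  increments=[
    [[0,0,0,0,0,0],[-0.02,0,0,0,0,0],[-0.035,0,0,0,0,0],[-0.035,0,0,0,0,0],[-0.035,0,0,0,0,0]],
  ],
  fingers=0.0878,
)

```text
time_s: 7.33
position: [0.5471, -0.2227, 0.1711]
tool_rot: [2.161, 0.142, -2.145]
wrist_force: [0.1, 0.5, 0.5]
grip_width: 0.0867
```

```bash
python3 -c "
from h import *
plan((.582,.0936,.20),-np.pi/2-.041,step=.035)"
```

```text
[[-0.0028, -0.0309, -0.0076, 0.0173, -0.0007, 0.0], [-0.0028, -0.031, -0.0071, 0.0173, -0.0007, 0.0], [-0.0028, -0.0311, -0.0066, 0.0173, -0.0007, 0.0], [-0.0029, -0.0312, -0.006, 0.0173, -0.0007, 0.0], [-0.0029, -0.0313, -0.0055, 0.0173, -0.0007, 0.0]]
[[-0.0029, -0.0314, -0.0049, 0.0173, -0.0007, 0.0], [-0.0029, -0.0315, -0.0044, 0.0173, -0.0007, 0.0], [-0.0029, -0.0316, -0.0038, 0.0173, -0.0007, 0.0], [-0.0029, -0.0316, -0.0033, 0.0173, -0.0007, 0.0], [-0.0029, -0.0317, -0.0027, 0.0173, -0.0007, 0.0]]
```

play_rows(
  increments=[
    [[-0.003,-0.031,-0.007,0.017,-0.001,0],[-0.003,-0.031,-0.007,0.017,-0.001,0],[-0.003,-0.031,-0.007,0.017,-0.001,0],[-0.003,-0.031,-0.006,0.017,-0.001,0],[-0.003,-0.031,-0.005,0.017,-0.001,0]],
  ],
)

```text
time_s: 7.75
position: [0.5691, -0.0668, 0.1964]
tool_rot: [2.221, 0.031, -2.18]
wrist_force: [0.1, -0.5, 0.0]
grip_width: 0.088
```

play_rows(
  increments=[
    [[-0.003,-0.031,-0.005,0.017,-0.001,0],[-0.003,-0.031,-0.004,0.017,-0.001,0],[-0.003,-0.031,-0.004,0.017,-0.001,0],[-0.003,-0.028,-0.003,0.017,-0.001,0],[0,-0.01,0,0,0,0]],
  ],
)

```text
time_s: 8.17
position: [0.5842, 0.075, 0.2093]
tool_rot: [-2.225, 0.043, 2.187]
wrist_force: [-0.2, -0.1, -0.4]
grip_width: 0.0879
```

```bash
python3 -c "
from h import *
shot('w3')
print(pose());plan((.581,.0936,.087),-np.pi/2-.041,step=.025)"
```

```text
[[ 0.0164 -0.0329 -0.9993  0.5839]
 [-0.0048 -0.9995  0.0328  0.0753]
 [-0.9999  0.0042 -0.0165  0.209 ]
 [ 0.      0.      0.      1.    ]]
[[0.0244, -0.0037, 0.0011, 0.0016, -0.0033, -0.0008], [0.0244, -0.0037, 0.001, 0.0016, -0.0033, -0.0008], [0.0244, -0.0037, 0.001, 0.0016, -0.0033, -0.0008], [0.0244, -0.0037, 0.0009, 0.0016, -0.0033, -0.0008], [0.0244, -0.0037, 0.0008, 0.0016, -0.0033, -0.0008]]
```

View pics/w3.png

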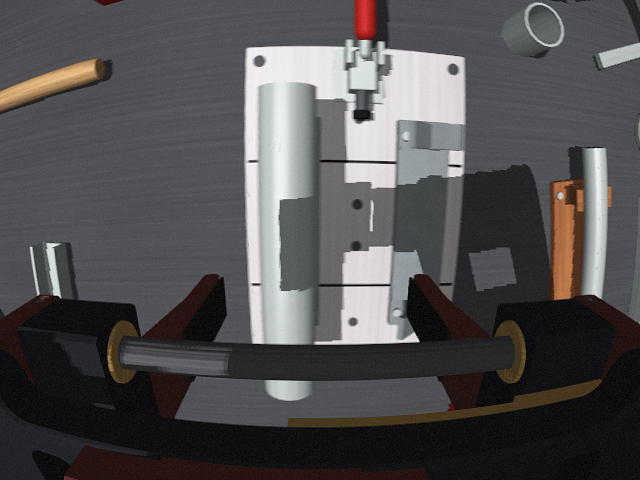

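The wide rest is now empty and the thin rail lies parked on the stand at (593,220). I'll descend on the thick rail.

play_rows(
  increments=[
    [[0.02,-0.005,0.001,0.002,-0.003,-0.001],[0.02,-0.005,0.001,0.002,-0.003,-0.001],[0.02,-0.005,0.001,0.002,-0.003,-0.001],[0.01,-0.003,0.001,0.001,-0.003,0],[0,0,0,0,0,0]],
  ],
)

```text
time_s: 8.63
position: [0.5814, 0.0915, 0.1369]
tool_rot: [-2.212, 0.041, 2.198]
wrist_force: [-0.0, -0.6, 0.3]
grip_width: 0.0878
```

```bash
python3 -c "
from h import *
print(pose());plan((.581,.0936,.085),-np.pi/2-.041,step=.02)"
```

```text
[[ 0.0062 -0.0351 -0.9994  0.5814]
 [-0.0026 -0.9994  0.0351  0.0915]
 [-1.      0.0024 -0.0063  0.1369]
 [ 0.      0.      0.      1.    ]]
[[0.0173, -0.0007, 0.0003, 0.002, -0.0021, -0.0008], [0.0173, -0.0007, 0.0002, 0.002, -0.0021, -0.0008], [0.0173, -0.0007, 0.0002, 0.002, -0.0021, -0.0008]]
```

play_rows(
  increments=[
    [[0.017,-0.0005,0,0.002,-0.002,-0.001],[0.017,-0.0005,0,0.002,-0.002,-0.001],[0.017,-0.0005,0,0.002,-0.002,0],[0.004,0,0.001,0,-0.001,0],[0.001,0,0.001,0,-0.001,0]],
  ],
)

```text
time_s: 9.05
position: [0.5814, 0.0887, 0.0817]
tool_rot: [-2.201, 0.048, 2.2]
wrist_force: [0.0, 0.0, 0.5]
grip_width: 0.0879
```

play_rows(
  increments=[
    [[0.001,0,0.0005,0,-0.0015,0],[0.001,0,0.0005,0,-0.0015,0],[0.001,0,0.0005,0,-0.0015,0],[0.001,0,0.0005,0,-0.0015,0],[0.001,0,0.0005,0,-0.0015,0]],
  ],
  fingers=0.03,
  grip_force=45,
)

```text
time_s: 9.47
position: [0.5807, 0.0877, 0.0805]
tool_rot: [-2.197, 0.048, 2.202]
wrist_force: [-0.2, -0.1, -0.4]
grip_width: 0.0574
```

play_rows(
  increments=[
    [[0,0,0,0,0,0],[0,0,0,0,0,0],[0,0,0,0,0,0],[0,0,0,0,0,0]],
  ],
)

```text
time_s: 9.8
position: [0.5805, 0.0946, 0.0827]
tool_rot: [-2.192, 0.04, 2.196]
wrist_force: [-0.4, -0.4, -6.1]
grip_width: 0.0411
```

```bash
python3 -c "
from h import *
print(pose());grasp('thick',fx(-.002,.06,.0926))
carry('thick',fx(-.002,.06,.19))"
```

```text
[[-0.0016 -0.0452 -0.999   0.5805]
 [ 0.0092 -0.9989  0.0452  0.0946]
 [-1.     -0.0092  0.002   0.0827]
 [ 0.      0.      0.      1.    ]]
at [0.5805 0.0946 0.0827] tilt [-0.0016  0.0092] to go [ 0.     -0.      0.0974] turn [-0.  0.  0.] n 3
[[-0.0325, -0.0003, 0.0001, 0.0, 0.0, 0.0], [-0.0325, -0.0003, 0.0001, 0.0, 0.0, 0.0], [-0.0325, -0.0003, 0.0001, 0.0, 0.0, 0.0]]
```

play_rows(
  increments=[
    [[-0.02,0,0,0,0,0],[-0.03,0,0,0,0,0],[-0.03,0,0,0,0,0],[-0.015,0,0,0,0,0],[0,0,0,0,0,0]],
  ],
)

```text
time_s: 10.22
position: [0.5756, 0.0929, 0.1757]
tool_rot: [-2.18, 0.042, 2.214]
wrist_force: [1.4, 0.6, -5.6]
grip_width: 0.0414
```

```bash
python3 -c "
from h import *
carry('thick',fx(0,-.06,.16),step=.03)"
```

```text
at [0.5756 0.0929 0.1757] tilt [-0.0153  0.0059] to go [ 0.002  -0.1183 -0.0256] turn [ 0.0016  0.0135 -0.0039] n 5
[[0.005, 0.0236, -0.0015, 0.0003, 0.0027, -0.0008], [0.005, 0.0236, -0.0015, 0.0003, 0.0027, -0.0008], [0.0049, 0.0236, -0.0015, 0.0003, 0.0027, -0.0008], [0.0049, 0.0237, -0.0015, 0.0003, 0.0027, -0.0008], [0.0049, 0.0237, -0.0015, 0.0003, 0.0027, -0.0008]]
```

play_rows(
  increments=[
    [[0.005,0.024,-0.001,0,0.003,-0.001],[0.005,0.024,-0.001,0,0.003,-0.001],[0.005,0.024,-0.001,0,0.003,-0.001],[0.005,0.022,-0.001,0,0.003,-0.001],[0.003,0.012,-0.001,0,0.002,0]],
  ],
)

```text
time_s: 10.63
position: [0.5735, -0.0142, 0.1472]
tool_rot: [-2.194, 0.031, 2.202]
wrist_force: [-0.0, 0.8, -6.5]
grip_width: 0.0412
```

play_rows(
  increments=[
    [[0,0,0,0,0,0],[0,0,0,0,0,0]],
  ],
)

```text
time_s: 10.8
position: [0.5713, -0.0167, 0.1438]
tool_rot: [-2.186, 0.036, 2.206]
wrist_force: [1.2, 0.7, -6.2]
grip_width: 0.0417
```

```bash
python3 -c "
from h import *
carry('thick',fx(0,-.06,.10),step=.015)"
```

```text
at [ 0.5713 -0.0167  0.1438] tilt [-0.0089  0.0095] to go [ 0.0063 -0.0086 -0.0537] turn [ 0.0035  0.0073 -0.0001] n 4
[[0.0134, 0.0022, -0.0018, 0.0009, 0.0018, 0.0], [0.0134, 0.0022, -0.0018, 0.0009, 0.0018, 0.0], [0.0134, 0.0022, -0.0017, 0.0009, 0.0018, 0.0], [0.0134, 0.0022, -0.0017, 0.0009, 0.0018, 0.0]]
```

play_rows(
  increments=[
    [[0.004,0.003,-0.002,0.001,0.003,0],[0.01,0.003,-0.002,0.001,0.003,0],[0.01,0.003,-0.002,0.001,0.002,0],[0.01,0.001,-0.002,0.001,0.002,0],[0.003,0,-0.001,0,0.001,0]],
  ],
)

```text
time_s: 11.22
position: [0.5806, -0.0247, 0.1028]
tool_rot: [-2.198, 0.037, 2.191]
wrist_force: [-1.2, -0.4, -6.2]
grip_width: 0.041
```

```bash
python3 -c "
from h import *
carry('thick',fx(0,-.06,.0747),step=.015)"
```

```text
at [ 0.5806 -0.0247  0.1028] tilt [0.0033 0.0095] to go [-0.003  -0.0007 -0.0379] turn [ 0.0018 -0.0049  0.0005] n 3
[[0.0126, 0.0004, 0.001, 0.0006, -0.0016, 0.0002], [0.0126, 0.0004, 0.001, 0.0006, -0.0016, 0.0002], [0.0126, 0.0004, 0.001, 0.0006, -0.0016, 0.0002]]
```

play_rows(
  increments=[
    [[0.01,0.0005,0.001,0.001,-0.002,0],[0.01,0.0005,0.001,0.001,-0.002,0],[0.008,0,0.001,0,-0.001,0],[0.005,0,0,0,0,0],[0.002,0,0,0,0,0]],
  ],
)

```text
time_s: 11.63
position: [0.5777, -0.0249, 0.0638]
tool_rot: [-2.191, 0.038, 2.199]
wrist_force: [-9.1, -8.1, 33.0]
grip_width: 0.0413
```

```bash
python3 -c "
from h import *
carry('thick',fx(0,-.06,.0747),step=.015)"
```

```text
at [ 0.5777 -0.0249  0.0638] tilt [-0.0031  0.0089] to go [-0.0001 -0.0005  0.001 ] turn [ 0.0015  0.0015 -0.0004] n 1
[[-0.001, 0.0005, 0.0001, 0.0015, 0.0015, -0.0004]]
```

It's seated with contact at the expected pose, so I'll release.

play_rows(
  increments=[
    [[-0.001,0,0,0,0,0],[0,0,0,0,0,0],[0,0,0,0,0,0],[0,0,0,0,0,0],[0,0,0,0,0,0]],
  ],
  fingers=0.0878,
)

```text
time_s: 12.05
position: [0.581, -0.0252, 0.0673]
tool_rot: [-2.199, 0.039, 2.191]
wrist_force: [0.2, -0.2, 0.4]
grip_width: 0.0708
```

play_rows(
  increments=[
    [[0,0,0,0,0,0],[-0.02,0,0,0,0,0],[-0.03,0,0,0,0,0],[-0.03,0,0,0,0,0],[-0.02,0,0,0,0,0]],
  ],
)

```text
time_s: 12.47
position: [0.5773, -0.0255, 0.1656]
tool_rot: [-2.187, 0.038, 2.202]
wrist_force: [0.6, -0.7, 0.4]
grip_width: 0.0877
```

```bash
python3 -c "
from h import *
plan((.546,-.2253,.14),-np.pi/2+.119,step=.033)"
```

```text
[[0.0034, 0.0287, 0.0032, -0.0232, 0.0009, 0.0014], [0.0035, 0.0287, 0.0039, -0.0232, 0.0009, 0.0014], [0.0035, 0.0285, 0.0045, -0.0232, 0.0009, 0.0014], [0.0035, 0.0284, 0.0052, -0.0232, 0.0009, 0.0014], [0.0036, 0.0283, 0.0059, -0.0232, 0.0009, 0.0014]]
[[0.0036, 0.0281, 0.0065, -0.0232, 0.0009, 0.0014], [0.0036, 0.028, 0.0072, -0.0232, 0.0009, 0.0014]]
```

play_rows(
  increments=[
    [[0.003,0.029,0.003,-0.023,0.001,0.001],[0.003,0.029,0.004,-0.023,0.001,0.001],[0.003,0.028,0.005,-0.023,0.001,0.001],[0.003,0.028,0.005,-0.023,0.001,0.001],[0.003,0.028,0.006,-0.023,0.001,0.001]],
  ],
)

```text
time_s: 12.88
position: [0.5606, -0.1677, 0.158]
tool_rot: [2.195, 0.095, -2.162]
wrist_force: [-0.5, -0.1, -0.2]
grip_width: 0.0878
```

play_rows(
  increments=[
    [[0.003,0.028,0.006,-0.023,0.001,0.001],[0.003,0.018,0.005,-0.015,0,0.001],[0,0,0,0,0,0],[0,0,0,0,0,0]],
  ],
)

```text
time_s: 13.22
position: [0.5525, -0.2216, 0.1515]
tool_rot: [2.177, 0.129, -2.14]
wrist_force: [-0.4, -0.1, -0.4]
grip_width: 0.0876
```

```bash
python3 -c "
from h import *
shot('w4')
print(pose());plan((.545,-.2253,.046),-np.pi/2+.119,step=.02)"
```

```text
[[ 0.0171  0.121  -0.9925  0.5525]
 [-0.0005 -0.9926 -0.121  -0.2213]
 [-0.9999  0.0026 -0.0169  0.1516]
 [ 0.      0.      0.      1.    ]]
[[0.0176, 0.0005, 0.0016, 0.0004, -0.0028, -0.0004], [0.0176, 0.0005, 0.0016, 0.0004, -0.0028, -0.0004], [0.0176, 0.0005, 0.0015, 0.0004, -0.0028, -0.0004], [0.0176, 0.0005, 0.0015, 0.0004, -0.0028, -0.0004], [0.0176, 0.0005, 0.0014, 0.0004, -0.0028, -0.0004]]
[[0.0176, 0.0005, 0.0014, 0.0004, -0.0028, -0.0004]]
```

View pics/w4.png

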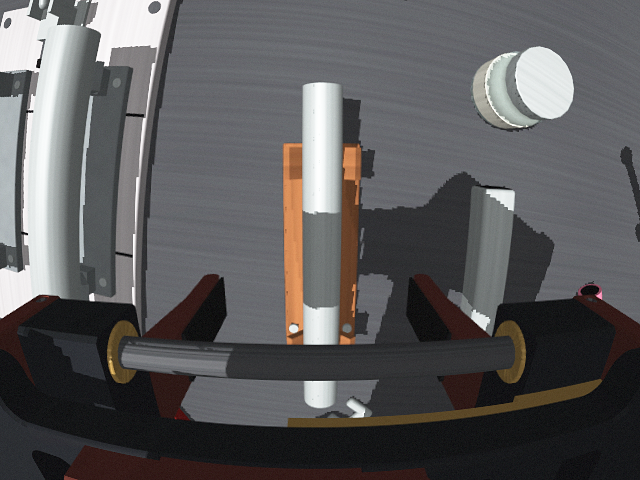

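The thick rail sits in the wide rest at left. The thin rail lies in the stand, with ends at about (322,83) and (320,408). I'll compute its centre.

```bash
python3 -c "
from h import *
T=np.load('pics/w4.npy')
e=plane('wrist',[(322,83),(320,408)],.0626,T); print(e,e.mean(0),np.linalg.norm(e[0]-e[1]))
m=plane('wrist',[(302.5,150),(343,150),(302.5,300),(341,300)],.0491,T);print(m)
"
```

```text
[[ 0.6647 -0.2129  0.0626]
 [ 0.4275 -0.2411  0.0626]] [ 0.5461 -0.227   0.0626] 0.23894243826653977
[[ 0.6204 -0.2054  0.0491]
 [ 0.6237 -0.2322  0.0491]
 [ 0.5145 -0.2174  0.0491]
 [ 0.5178 -0.2453  0.0491]]
```

play_rows(
  increments=[
    [[0.016,0.001,0.002,0,-0.003,0],[0.018,0.001,0.002,0,-0.003,0],[0.018,0.001,0.002,0,-0.003,0],[0.018,0.001,0.002,0,-0.003,0],[0.012,0,0.001,0,-0.003,0]],
  ],
)

```text
time_s: 13.68
position: [0.5497, -0.2219, 0.0715]
tool_rot: [2.165, 0.129, -2.143]
wrist_force: [-0.5, -0.2, 0.2]
grip_width: 0.088
```

```bash
python3 -c "
from h import *
print(pose());plan((.545,-.2253,.044),-np.pi/2+.119,step=.02)"
```

```text
[[ 0.0106  0.1244 -0.9922  0.5497]
 [-0.0049 -0.9922 -0.1244 -0.2219]
 [-0.9999  0.0062 -0.0099  0.0715]
 [ 0.      0.      0.      1.    ]]
[[0.0137, 0.0013, 0.0027, 0.0029, -0.0049, -0.0031], [0.0137, 0.0014, 0.0026, 0.0029, -0.0049, -0.0031]]
```

play_rows(
  increments=[
    [[0.01,0.002,0.001,0.002,-0.004,-0.003],[0.01,0.002,0.001,0.002,-0.004,-0.003],[0.006,0,0.001,0.001,-0.002,0],[0.001,0,0,0,-0.001,0]],
  ],
)

```text
time_s: 14.02
position: [0.5472, -0.2232, 0.0409]
tool_rot: [2.154, 0.134, -2.164]
wrist_force: [-0.3, -0.9, 0.5]
grip_width: 0.0876
```

play_rows(
  increments=[
    [[0.001,0,0.0005,0,-0.0015,0],[0.001,0,0.0005,0,-0.0015,0],[0.001,0,0.0005,0,-0.0015,0],[0.001,0,0.0005,0,-0.0015,0],[0.001,0,0.0005,0,-0.0015,0]],
  ],
  fingers=0.015,
  grip_force=35,
)

```text
time_s: 14.43
position: [0.546, -0.224, 0.0372]
tool_rot: [2.148, 0.132, -2.169]
wrist_force: [0.4, 0.2, -0.3]
grip_width: 0.058
```

play_rows(
  increments=[
    [[0.001,0,0,0,-0.001,0],[0.001,0,0,0,-0.001,0],[0,0,0,0,0,0],[0,0,0,0,0,0],[0,0,0,0,0,0]],
  ],
)

```text
time_s: 14.85
position: [0.5468, -0.2259, 0.0362]
tool_rot: [2.146, 0.129, -2.167]
wrist_force: [-1.0, -5.1, -0.3]
grip_width: 0.026
```

```bash
python3 -c "
from h import *
print(pose());grasp('thin2',obj(.546,-.2265,.0491,.119))
carry('thin2',obj(.546,-.2265,.145,.119))"
```

```text
[[-0.0099  0.1223 -0.9924  0.5468]
 [-0.0039 -0.9925 -0.1223 -0.2259]
 [-0.9999  0.0027  0.0103  0.0362]
 [ 0.      0.      0.      1.    ]]
at [ 0.5468 -0.2259  0.0362] tilt [-0.0099 -0.0039] to go [ 0.     -0.      0.0959] turn [ 0.  0. -0.] n 3
[[-0.032, 0.0001, 0.0003, 0.0, 0.0, 0.0], [-0.032, 0.0001, 0.0003, 0.0, 0.0, 0.0], [-0.032, 0.0001, 0.0003, 0.0, 0.0, 0.0]]
```

play_rows(
  increments=[
    [[-0.02,0,0,0,0,0],[-0.035,0,0,0,0,0],[-0.035,0,0,0,0,0],[-0.03,0,0,0,0,0],[-0.01,0,0,0,0,0]],
  ],
)

```text
time_s: 15.27
position: [0.5436, -0.2243, 0.1648]
tool_rot: [2.135, 0.135, -2.184]
wrist_force: [0.2, -0.8, -2.4]
grip_width: 0.0265
```

```bash
python3 -c "
from h import *
carry('thin2',fx(0,.06,.175),step=.033)"
```

```text
at [ 0.5436 -0.2243  0.1648] tilt [-0.0229  0.0014] to go [ 0.0421  0.3184 -0.0026] turn [0.1591 0.0124 0.0042] n 10
[[0.0002, -0.0311, -0.0081, 0.0159, 0.0012, 0.0004], [0.0002, -0.0312, -0.0076, 0.0159, 0.0012, 0.0004], [0.0002, -0.0313, -0.0071, 0.0159, 0.0012, 0.0004], [0.0002, -0.0314, -0.0066, 0.0159, 0.0012, 0.0004], [0.0002, -0.0315, -0.0061, 0.0159, 0.0012, 0.0004]]
[[0.0002, -0.0316, -0.0056, 0.0159, 0.0012, 0.0004], [0.0002, -0.0317, -0.005, 0.0159, 0.0012, 0.0004], [0.0002, -0.0318, -0.0045, 0.0159, 0.0012, 0.0004], [0.0002, -0.0319, -0.004, 0.0159, 0.0012, 0.0004], [0.0002, -0.0319, -0.0035, 0.0159, 0.0012, 0.0004]]
```

play_rows(
  increments=[
    [[0,-0.025,-0.008,0.016,0.001,0],[0,-0.031,-0.008,0.016,0.001,0],[0,-0.031,-0.007,0.016,0.001,0],[0,-0.031,-0.007,0.016,0.001,0],[0,-0.031,-0.006,0.016,0.001,0]],
  ],
)

```text
time_s: 15.68
position: [0.5673, -0.0741, 0.1648]
tool_rot: [2.192, 0.03, -2.221]
wrist_force: [1.1, -0.3, -3.7]
grip_width: 0.0264
```

play_rows(
  increments=[
    [[0,-0.031,-0.006,0.016,0.001,0],[0,-0.031,-0.005,0.016,0.001,0],[0,-0.031,-0.005,0.016,0.001,0],[0,-0.025,-0.004,0.016,0.001,0],[0,-0.01,0,0,0,0]],
  ],
)

```text
time_s: 16.1
position: [0.5837, 0.0637, 0.1578]
tool_rot: [-2.184, 0.042, 2.222]
wrist_force: [0.4, 0.4, -2.8]
grip_width: 0.0262
```

```bash
python3 -c "
from h import *
carry('thin2',fx(0,.06,.13),step=.015)"
```

```text
at [0.5837 0.0637 0.1578] tilt [-0.017  -0.0008] to go [ 0.002   0.0304 -0.0406] turn [0.0002 0.0066 0.0012] n 4
[[0.0101, -0.0076, -0.0004, 0.0001, 0.0017, 0.0003], [0.0101, -0.0076, -0.0004, 0.0001, 0.0017, 0.0003], [0.0101, -0.0076, -0.0004, 0.0001, 0.0017, 0.0003], [0.0101, -0.0076, -0.0003, 0.0001, 0.0017, 0.0003]]
```

play_rows(
  increments=[
    [[0.004,-0.009,0,0,0.002,0],[0.007,-0.009,0,0,0.002,0],[0.007,-0.008,0,0,0.002,0],[0.007,-0.004,0,0,0.001,0],[0.004,0,0,0,0,0]],
  ],
)

```text
time_s: 16.52
position: [0.5822, 0.0958, 0.1231]
tool_rot: [-2.19, 0.04, 2.22]
wrist_force: [-0.8, 0.0, -2.1]
grip_width: 0.0262
```

play_rows(
  increments=[
    [[0,0,0,0,0,0],[0,0,0,0,0,0]],
  ],
)

```text
time_s: 16.68
position: [0.581, 0.0945, 0.1209]
tool_rot: [-2.186, 0.042, 2.224]
wrist_force: [1.4, 0.1, -2.3]
grip_width: 0.0262
```

```bash
python3 -c "
from h import *
carry('thin2',fx(0,.06,.10),step=.015)"
```

```text
at [0.581  0.0945 0.1209] tilt [-0.0171 -0.003 ] to go [ 0.0048 -0.0005 -0.0338] turn [ 0.0022  0.0066 -0.001 ] n 3
[[0.0112, 0.0001, -0.0018, 0.0007, 0.0022, -0.0003], [0.0112, 0.0001, -0.0018, 0.0007, 0.0022, -0.0003], [0.0112, 0.0001, -0.0017, 0.0007, 0.0022, -0.0003]]
```

play_rows(
  increments=[
    [[0.006,0,-0.002,0.001,0.003,0],[0.01,0,-0.002,0.001,0.002,0],[0.01,0,-0.001,0,0.002,0],[0.006,0,0,0,0.001,0],[0,0,0,0,0,0]],
  ],
)

```text
time_s: 17.1
position: [0.5869, 0.0919, 0.0863]
tool_rot: [-2.196, 0.048, 2.21]
wrist_force: [-0.1, -0.3, -3.1]
grip_width: 0.0263
```

```bash
python3 -c "
from h import *
carry('thin2',fx(0,.06,.0822),step=.015)"
```

```text
at [0.5869 0.0919 0.0863] tilt [-0.0064 -0.0034] to go [-0.0012  0.0022 -0.0169] turn [-0.0029 -0.0041 -0.001 ] n 2
[[0.0085, -0.0011, 0.0006, -0.0015, -0.002, -0.0005], [0.0085, -0.0011, 0.0006, -0.0015, -0.002, -0.0005]]
```

play_rows(
  increments=[
    [[0.006,-0.001,0.001,-0.002,-0.002,0],[0.006,-0.001,0.001,-0.001,-0.002,0],[0.004,0,0,0,0,0],[0.003,0,0,0,0,0],[0.002,0,0,0,0,0]],
  ],
)

```text
time_s: 17.52
position: [0.5856, 0.0947, 0.0685]
tool_rot: [-2.193, 0.044, 2.215]
wrist_force: [-8.5, -4.8, 18.9]
grip_width: 0.026
```

```bash
python3 -c "
from h import *
carry('thin2',fx(0,.06,.0822),step=.015)"
```

```text
at [0.5856 0.0947 0.0685] tilt [-0.0101 -0.0025] to go [ 0.0002 -0.0007  0.0009] turn [ 0.     -0.0003 -0.0003] n 1
[[-0.0009, 0.0007, -0.0002, 0.0, -0.0003, -0.0003]]
```

Seated exactly as expected, with about 19 N of contact. I'll release and back up.

play_rows(
  increments=[
    [[-0.0005,0,0,0,0,0],[0,0,0,0,0,0],[0,0,0,0,0,0],[0,0,0,0,0,0],[0,0,0,0,0,0]],
  ],
  fingers=0.07,
)

```text
time_s: 17.93
position: [0.5876, 0.0954, 0.0713]
tool_rot: [-2.199, 0.042, 2.209]
wrist_force: [1.2, -0.2, -1.0]
grip_width: 0.0563
```

play_rows(
  increments=[
    [[-0.01,0,0,0,0,0],[-0.03,0,0,0,0,0],[-0.035,0,0,0,0,0],[-0.035,0,0,0,0,0],[-0.035,0,0,0,0,0]],
  ],
)

```text
time_s: 18.35
position: [0.5829, 0.095, 0.2138]
tool_rot: [-2.179, 0.046, 2.231]
wrist_force: [0.7, 0.5, -0.2]
grip_width: 0.0703
```

```bash
python3 -c "
from h import *
plan((.51,.05,.33),-np.pi/2-.041,step=.033)"
```

```text
[[-0.0229, 0.0096, 0.0148, 0.0009, 0.0047, -0.0011], [-0.0229, 0.0096, 0.0147, 0.0009, 0.0047, -0.0011], [-0.023, 0.0096, 0.0145, 0.0009, 0.0047, -0.0011], [-0.0231, 0.0096, 0.0144, 0.0009, 0.0047, -0.0011], [-0.0232, 0.0096, 0.0143, 0.0009, 0.0047, -0.0011]]
```

play_rows(
  increments=[
    [[-0.02,0.009,0.014,0.001,0.005,0],[-0.022,0.009,0.014,0.001,0.005,0],[-0.022,0.009,0.014,0.001,0.005,0],[-0.022,0.009,0.014,0.001,0.005,0],[-0.01,0,0.005,0,0.003,0]],
  ],
)

```text
time_s: 18.77
position: [0.5227, 0.0614, 0.324]
tool_rot: [-2.218, 0.048, 2.188]
wrist_force: [0.2, -0.3, 1.3]
grip_width: 0.0699
```

```bash
python3 -c "
from h import *
im,T=shot('w5'); print(T)
G=fx(0,0,0)
for n,y,z in (('thick',-.06,.0747),('thin',.06,.0822)):
    r=.021 if n=='thick' else .0135
    print(n,proj('wrist',[(fx(s*.12,y,z+r))[:3,3] for s in(1,-1)],T), proj('wrist',[(fx(s*.12,y+e*r,z))[:3,3] for s in(1,-1) for e in (1,-1)],T).tolist())
plan((.5205,-.3721,.13),-np.pi/2+.126)"
```

```text
[[ 0.0133 -0.0397 -0.9991  0.5227]
 [-0.0039 -0.9992  0.0397  0.0614]
 [-0.9999  0.0033 -0.0135  0.324 ]
 [ 0.      0.      0.      1.    ]]
thick [[398.0439  47.1154]
 [393.2372 272.8577]] [[374.7826566928062, 50.9905901429681], [412.6223909333157, 53.69413888038244], [371.4074487839421, 267.14884886716953], [407.3537647163535, 266.85707388755014]]
thin [[280.4123  44.3652]
 [282.0341 273.1553]] [[268.75805215944047, 48.33570286443668], [294.44126170633274, 47.602175154676104], [270.936998177576, 269.2066238248082], [295.2588798525441, 269.3215883929448]]
[[0.0164, 0.0361, -0.001, -0.0138, -0.0013, -0.0003], [0.0164, 0.0361, -0.0005, -0.0138, -0.0013, -0.0003], [0.0164, 0.0361, 0.0, -0.0138, -0.0013, -0.0003], [0.0163, 0.0361, 0.0005, -0.0138, -0.0013, -0.0003], [0.0163, 0.0361, 0.001, -0.0138, -0.0013, -0.0003]]
[[0.0163, 0.0361, 0.0014, -0.0138, -0.0013, -0.0003], [0.0163, 0.0361, 0.0019, -0.0138, -0.0013, -0.0003], [0.0163, 0.0361, 0.0024, -0.0138, -0.0013, -0.0003], [0.0163, 0.036, 0.0029, -0.0138, -0.0013, -0.0003], [0.0163, 0.036, 0.0033, -0.0138, -0.0013, -0.0003]]
[[0.0163, 0.036, 0.0038, -0.0138, -0.0013, -0.0003], [0.0163, 0.0359, 0.0043, -0.0138, -0.0013, -0.0003]]
```

View pics/w5.png

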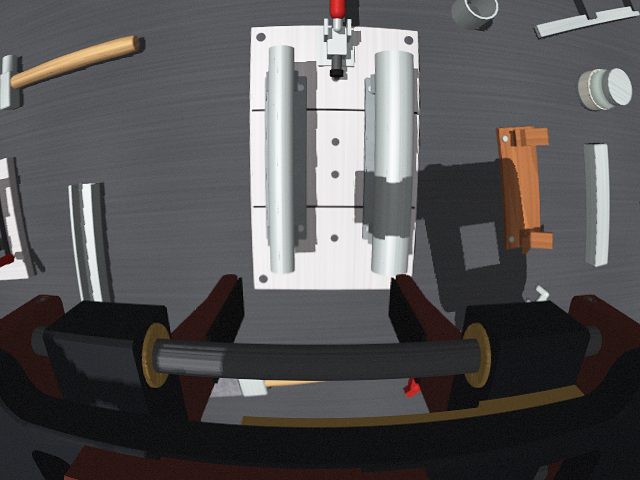

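Both rails match the predicted seats. Thick is at columns 374-412, rows 52-275, and thin is at columns 268-294, rows 46-272. They are about 3 mm and 1 mm off lengthwise. That makes 10 pictures viewed. Next is the box, where the square-tube crop in c3 at (550,165) matched 188 x 30 mm.

play_rows(
  increments=[
    [[0.016,0.034,-0.001,-0.014,-0.001,0],[0.016,0.036,0,-0.014,-0.001,0],[0.016,0.036,0,-0.014,-0.001,0],[0.016,0.036,0.001,-0.014,-0.001,0],[0.016,0.036,0.001,-0.014,-0.001,0]],
  ],
)

```text
time_s: 19.23
position: [0.5274, -0.1142, 0.2469]
tool_rot: [2.225, 0.048, -2.171]
wrist_force: [0.2, -0.4, -0.0]
grip_width: 0.0697
```

play_rows(
  increments=[
    [[0.016,0.036,0.001,-0.014,-0.001,0],[0.016,0.036,0.002,-0.014,-0.001,0],[0.016,0.036,0.002,-0.014,-0.001,0],[0.016,0.036,0.003,-0.014,-0.001,0],[0.016,0.03,0.003,-0.014,-0.001,0]],
  ],
)

```text
time_s: 19.65
position: [0.5312, -0.2961, 0.1574]
tool_rot: [2.178, 0.13, -2.143]
wrist_force: [0.9, -0.3, 0.2]
grip_width: 0.0702
```

play_rows(
  increments=[
    [[0.012,0.02,0.003,-0.012,-0.001,0],[0,0,0,0,0,0],[0,0,0,0,0,0]],
  ],
)

```text
time_s: 19.9
position: [0.529, -0.3215, 0.1365]
tool_rot: [2.168, 0.142, -2.15]
wrist_force: [0.3, -0.9, -0.7]
grip_width: 0.0699
```

```bash
python3 - <<'E'
from h import *
im,T=shot('w6'); print(T); g=cv2.cvtColor(im,cv2.COLOR_BGR2GRAY)
p=proj('wrist',(obj(.5205,-.3721,.03,.126)@np.array([[.094,.015,0,1],[.094,-.015,0,1],[0,.015,0,1],[0,-.015,0,1],[-.05,.015,0,1],[-.05,-.015,0,1]]).T)[:3].T,T); print(p)
for r in (p[2,1],p[4,1]):
    r=int(r); c=int(p[2,0]); print(r,c-25,g[r,c-25:c+85].tolist())
plan((.5205,-.3721,.018),-np.pi/2+.126,step=.02)
E
```

```text
[[ 0.0079  0.1257 -0.992   0.529 ]
 [ 0.0059 -0.9921 -0.1257 -0.3215]
 [-1.     -0.0049 -0.0086  0.1365]
 [ 0.      0.      0.      1.    ]]
[[365.8106 134.8756]
 [408.7103 136.4627]
 [362.779  267.6458]
 [403.2238 267.3985]
 [359.9859 329.3616]
 [398.1598 328.4638]]
267 337 [51, 53, 56, 51, 55, 53, 48, 51, 50, 49, 49, 49, 50, 52, 56, 52, 55, 52, 58, 49, 54, 51, 50, 51, 53, 72, 87, 92, 94, 86, 104, 113, 121, 124, 131, 128, 127, 135, 131, 135, 133, 134, 132, 134, 133, 127, 131, 133, 129, 129, 128, 133, 133, 130, 134, 130, 134, 129, 130, 130, 126, 127, 124, 126, 124, 127, 128, 121, 122, 71, 46, 51, 52, 47, 52, 52, 55, 54, 52, 53, 50, 53, 55, 52, 54, 44, 57, 52, 51, 55, 54, 52, 52, 51, 49, 51, 51, 53, 53, 54, 53, 54, 52, 48, 52, 54, 53, 55, 52, 54]
329 337 [110, 111, 108, 105, 106, 107, 108, 109, 114, 108, 112, 111, 110, 115, 111, 110, 112, 115, 115, 115, 113, 115, 96, 89, 86, 89, 89, 102, 114, 121, 125, 125, 122, 126, 125, 127, 125, 127, 124, 123, 122, 125, 122, 125, 127, 126, 130, 129, 125, 130, 129, 132, 128, 127, 129, 127, 92, 36, 12, 17, 19, 18, 19, 13, 17, 16, 17, 14, 19, 19, 16, 18, 20, 18, 19, 23, 13, 15, 19, 17, 16, 21, 16, 17, 18, 21, 22, 36, 34, 36, 30, 33, 34, 33, 36, 37, 31, 37, 37, 36, 38, 31, 41, 36, 35, 40, 34, 36, 38, 37]
[[0.0169, 0.0072, 0.0022, 0.0001, -0.0012, 0.0007], [0.0169, 0.0072, 0.0022, 0.0001, -0.0012, 0.0007], [0.0169, 0.0071, 0.0022, 0.0001, -0.0012, 0.0007], [0.0169, 0.0071, 0.0022, 0.0001, -0.0012, 0.0007], [0.0169, 0.0071, 0.0022, 0.0001, -0.0012, 0.0007]]
[[0.0169, 0.0071, 0.0021, 0.0001, -0.0012, 0.0007], [0.0169, 0.0071, 0.0021, 0.0001, -0.0012, 0.0007]]
```

The box is 2 mm further along -y than estimated, at (.5205,-.374).

play_rows(
  increments=[
    [[0.008,0.012,0.002,0,-0.001,0],[0.01,0.013,0.002,0,-0.001,0],[0.01,0.013,0.002,0,-0.001,0.001],[0.01,0.01,0.002,0,-0.001,0.001],[0.01,0.004,0.002,0,-0.001,0.001]],
  ],
)

```text
time_s: 20.37
position: [0.5295, -0.3749, 0.0878]
tool_rot: [2.16, 0.141, -2.144]
wrist_force: [-0.5, 0.2, 0.3]
grip_width: 0.0698
```

```bash
python3 - <<'E'
from h import *
print(pose());plan((.5205,-.374,.018),-np.pi/2+.126,step=.02)
E
```

```text
[[ 0.0078  0.1324 -0.9912  0.5295]
 [-0.0011 -0.9912 -0.1324 -0.3749]
 [-1.      0.0021 -0.0076  0.0878]
 [ 0.      0.      0.      1.    ]]
[[0.0174, -0.0006, 0.0023, 0.0017, -0.0019, -0.0005], [0.0174, -0.0005, 0.0023, 0.0017, -0.0019, -0.0005], [0.0174, -0.0005, 0.0023, 0.0017, -0.0019, -0.0005], [0.0174, -0.0005, 0.0022, 0.0017, -0.0019, -0.0005]]
```

play_rows(
  increments=[
    [[0.012,-0.0005,0.002,0.002,-0.002,0],[0.016,-0.0005,0.002,0.002,-0.002,0],[0.016,-0.0005,0.002,0.002,-0.002,0],[0.012,-0.0005,0.002,0.001,-0.002,0],[0.002,0,0.001,0,-0.001,0]],
  ],
)

```text
time_s: 20.78
position: [0.5179, -0.3746, 0.0217]
tool_rot: [2.153, 0.133, -2.163]
wrist_force: [-0.5, -0.5, -0.3]
grip_width: 0.0703
```

```bash
python3 - <<'E'
from h import *
print(pose());plan((.5205,-.374,.018),-np.pi/2+.126,step=.02)
E
```

```text
[[-0.0046  0.1227 -0.9924  0.5179]
 [-0.0003 -0.9924 -0.1227 -0.3746]
 [-1.     -0.0002  0.0046  0.0217]
 [ 0.      0.      0.      1.    ]]
[[0.0036, -0.0002, -0.0027, -0.003, 0.0046, 0.0002]]
```

play_rows(
  increments=[
    [[0.002,0,-0.002,-0.002,0.002,0],[0.0005,0,0,0,0,0],[0.0005,0,0,0,0,0],[0.0005,0,0,0,-0.001,0],[0.0005,0,0,0,-0.001,0]],
  ],
  fingers=0.018,
  grip_force=35,
)

```text
time_s: 21.2
position: [0.5201, -0.3738, 0.0173]
tool_rot: [2.151, 0.136, -2.162]
wrist_force: [0.7, -0.3, -0.9]
grip_width: 0.0403
```

play_rows(
  increments=[
    [[0,0,0,0,0,0],[0,0,0,0,0,0],[0,0,0,0,0,0],[0,0,0,0,0,0]],
  ],
)

```text
time_s: 21.53
position: [0.5208, -0.3741, 0.0185]
tool_rot: [2.152, 0.135, -2.16]
wrist_force: [-0.4, 0.6, -2.4]
grip_width: 0.0299
```

```bash
python3 - <<'E'
from h import *
T=pose();print(T, bot.get_state()['grip_width'])
# box squares to the jaws: centre y from the tool, yaw from the tool
yaw=np.arctan2(T[1,1],T[0,1])+np.pi/2; c=np.array([.5205,-.374]); l=np.array([np.cos(yaw),np.sin(yaw)])
c=T[:2,3]+l*((c-T[:2,3])@l); print(c,yaw)
grasp('box',obj(c[0],c[1],.015,yaw))
E
```

```text
[[-0.0034  0.1256 -0.9921  0.5208]
 [-0.001  -0.9921 -0.1256 -0.3741]
 [-1.      0.0006  0.0035  0.0185]
 [ 0.      0.      0.      1.    ]] 0.029900011807600217
[ 0.5205 -0.3741] 0.12589980458411376
```

play_rows(
  increments=[
    [[-0.02,0,0,0,0,0],[-0.035,0,0,0,0,0],[-0.035,0,0,0,0,0],[-0.035,0,0,0,0,0],[-0.03,0,0,0,0,0]],
  ],
)

```text
time_s: 21.95
position: [0.5156, -0.3697, 0.1686]
tool_rot: [2.141, 0.15, -2.184]
wrist_force: [0.2, -0.7, -2.7]
grip_width: 0.0298
```

```bash
python3 - <<'E'
from h import *
print(bot.get_state()['q'],bot.get_state()['grip_width'])
for k in (1,-1): carry('box',fx(.06,0,.20,k*np.pi/2),step=.033)
E
```

```text
[-0.6395  0.5256  1.6383 -0.0034  1.001   0.8073] 0.029838096289249483
at [ 0.5156 -0.3697  0.1686] tilt [-0.0204  0.0116] to go [0.1267 0.4012 0.0349] turn [-1.4038  0.0032  0.0279] n 13
[[-0.0025, -0.0294, -0.0135, -0.108, 0.0002, 0.0021], [-0.0026, -0.0278, -0.0166, -0.108, 0.0002, 0.0021], [-0.0026, -0.0258, -0.0195, -0.108, 0.0002, 0.0021], [-0.0027, -0.0236, -0.0222, -0.108, 0.0002, 0.0021], [-0.0027, -0.0211, -0.0246, -0.108, 0.0002, 0.0021]]
[[-0.0028, -0.0183, -0.0267, -0.108, 0.0002, 0.0021], [-0.0028, -0.0153, -0.0285, -0.108, 0.0002, 0.0021], [-0.0028, -0.0121, -0.03, -0.108, 0.0002, 0.0021], [-0.0028, -0.0088, -0.0311, -0.108, 0.0002, 0.0021], [-0.0028, -0.0054, -0.0319, -0.108, 0.0002, 0.0021]]
[[-0.0028, -0.0019, -0.0323, -0.108, 0.0002, 0.0021], [-0.0028, 0.0016, -0.0323, -0.108, 0.0002, 0.0021], [-0.0028, 0.0051, -0.032, -0.108, 0.0002, 0.0021]]
at [ 0.5156 -0.3697  0.1686] tilt [-0.0204  0.0116] to go [0.1267 0.4006 0.0349] turn [ 1.7376  0.023  -0.0085] n 16
[[-0.002, -0.0239, -0.011, 0.1086, 0.0014, -0.0005], [-0.002, -0.0249, -0.0083, 0.1086, 0.0014, -0.0005], [-0.002, -0.0257, -0.0056, 0.1086, 0.0014, -0.0005], [-0.002, -0.0261, -0.0027, 0.1086, 0.0014, -0.0005], [-0.002, -0.0263, 0.0001, 0.1086, 0.0014, -0.0005]]
[[-0.002, -0.0261, 0.0029, 0.1086, 0.0014, -0.0005], [-0.0019, -0.0256, 0.0058, 0.1086, 0.0014, -0.0005], [-0.0019, -0.0249, 0.0085, 0.1086, 0.0014, -0.0005], [-0.0019, -0.0238, 0.0111, 0.1086, 0.0014, -0.0005], [-0.0019, -0.0225, 0.0136, 0.1086, 0.0014, -0.0005]]
[[-0.002, -0.0208, 0.016, 0.1086, 0.0014, -0.0005], [-0.002, -0.019, 0.0182, 0.1086, 0.0014, -0.0005], [-0.002, -0.0169, 0.0201, 0.1086, 0.0014, -0.0005], [-0.002, -0.0146, 0.0218, 0.1086, 0.0014, -0.0005], [-0.002, -0.0122, 0.0233, 0.1086, 0.0014, -0.0005]]
[[-0.0021, -0.0096, 0.0245, 0.1086, 0.0014, -0.0005]]
```

play_rows(
  increments=[
    [[-0.003,-0.028,-0.013,-0.09,0,0.002],[-0.003,-0.028,-0.016,-0.105,0,0.002],[-0.003,-0.026,-0.019,-0.105,0,0.002],[-0.003,-0.024,-0.022,-0.105,0,0.002],[-0.003,-0.021,-0.024,-0.105,0,0.002]],
  ],
)

```text
time_s: 22.37
position: [0.5672, -0.2214, 0.1932]
tool_rot: [1.843, 0.612, -1.855]
wrist_force: [0.4, -0.1, -3.6]
grip_width: 0.0298
```

play_rows(
  increments=[
    [[-0.003,-0.018,-0.026,-0.105,0,0.002],[-0.003,-0.015,-0.028,-0.105,0,0.002],[-0.003,-0.012,-0.03,-0.105,0,0.002],[-0.003,-0.009,-0.03,-0.105,0,0.002],[-0.003,-0.006,-0.025,-0.09,0,0.002]],
  ],
)

```text
time_s: 22.78
position: [0.6132, -0.067, 0.2067]
tool_rot: [1.482, 0.986, -1.491]
wrist_force: [-1.4, 0.7, -3.1]
grip_width: 0.0297
```

```bash
python3 - <<'E'
from h import *
carry('box',fx(.06,0,.18,np.pi/2),step=.025)
E
```

```text
at [ 0.6132 -0.067   0.2067] tilt [ 0.0025 -0.0132] to go [ 0.0292  0.0984 -0.0232] turn [-0.3476  0.0091 -0.0041] n 5
[[0.0044, -0.0021, -0.0205, -0.0695, 0.0018, -0.0008], [0.0044, -0.0007, -0.0206, -0.0695, 0.0018, -0.0008], [0.0045, 0.0008, -0.0206, -0.0695, 0.0018, -0.0008], [0.0045, 0.0022, -0.0204, -0.0695, 0.0018, -0.0008], [0.0045, 0.0036, -0.0202, -0.0695, 0.0018, -0.0008]]
```

play_rows(
  increments=[
    [[0.004,-0.002,-0.02,-0.07,0.002,0],[0.004,-0.001,-0.02,-0.07,0.002,0],[0.004,0.001,-0.02,-0.07,0.002,-0.001],[0.004,0.002,-0.018,-0.06,0.002,-0.001],[0.002,0.001,-0.007,-0.03,0,0]],
  ],
)

```text
time_s: 23.2
position: [0.6367, 0.024, 0.1876]
tool_rot: [1.255, 1.173, -1.257]
wrist_force: [-0.3, -0.2, -3.6]
grip_width: 0.0296
```

```bash
python3 - <<'E'
from h import *
carry('box',fx(.06,0,.14,np.pi/2),step=.02)
E
```

```text
at [0.6367 0.024  0.1876] tilt [ 0.0025 -0.0039] to go [ 0.0056  0.0074 -0.0442] turn [-0.0237  0.0003 -0.0021] n 3
[[0.0147, 0.0017, -0.0026, -0.0079, 0.0001, -0.0007], [0.0147, 0.0017, -0.0026, -0.0079, 0.0001, -0.0007], [0.0147, 0.0017, -0.0026, -0.0079, 0.0001, -0.0007]]
```

play_rows(
  increments=[
    [[0.008,0.002,-0.003,-0.008,0,-0.001],[0.012,0.002,-0.003,-0.008,0,-0.001],[0.012,0.001,-0.002,-0.006,0,-0.001],[0.006,0,0,0,0,0],[0,0,0,0,0,0]],
  ],
)

```text
time_s: 23.62
position: [0.6411, 0.0312, 0.1443]
tool_rot: [1.235, 1.188, -1.246]
wrist_force: [-0.5, -0.7, -3.5]
grip_width: 0.03
```

```bash
python3 - <<'E'
from h import *
carry('box',fx(.06,0,.1125,np.pi/2),step=.02)
E
```

```text
at [0.6411 0.0312 0.1443] tilt [-0.0038 -0.0048] to go [ 0.0013  0.0002 -0.0283] turn [-0.0017  0.0015  0.0042] n 2
[[0.0141, 0.0007, -0.0002, -0.0009, 0.0007, 0.0021], [0.0141, 0.0007, -0.0002, -0.0009, 0.0007, 0.0021]]
```

play_rows(
  increments=[
    [[0.009,0.0005,0,0,0,0.001],[0.009,0.0005,0,0,0,0.001],[0.007,0,0,0,0,0.001],[0.003,0,0,0,0,0],[0.001,0,0,0,0,0]],
  ],
)

```text
time_s: 24.03
position: [0.642, 0.0286, 0.1136]
tool_rot: [1.24, 1.184, -1.247]
wrist_force: [-9.6, 2.7, 25.2]
grip_width: 0.0298
```

```bash
python3 - <<'E'
from h import *
carry('box',fx(.06,0,.1107,np.pi/2),step=.02)
E
```

```text
at [0.642  0.0286 0.1136] tilt [-0.0014 -0.0047] to go [0.0004 0.0028 0.0006] turn [-0.0065  0.0013  0.0018] n 1
[[-0.0006, 0.0003, -0.0028, -0.0065, 0.0013, 0.0018]]
```

The box is resting on the rails with 25 N of contact, so I'll release.

play_rows(
  increments=[
    [[-0.001,0,0,0,0,0],[0,0,0,0,0,0],[0,0,0,0,0,0],[0,0,0,0,0,0],[0,0,0,0,0,0]],
  ],
  fingers=0.07,
)

```text
time_s: 24.45
position: [0.644, 0.0282, 0.1168]
tool_rot: [1.243, 1.18, -1.244]
wrist_force: [0.4, 0.4, -1.2]
grip_width: 0.0595
```

play_rows(
  increments=[
    [[-0.01,0,0,0,0,0],[-0.03,0,0,0,0,0],[-0.035,0,0,0,0,0],[-0.035,0,0,0,0,0],[-0.035,0,0,0,0,0]],
  ],
)

```text
time_s: 24.87
position: [0.6385, 0.0287, 0.2594]
tool_rot: [1.234, 1.192, -1.258]
wrist_force: [0.7, 0.1, 0.3]
grip_width: 0.0701
```

```bash
python3 - <<'E'
from h import *
plan((.46,.35,.28),-np.pi/2-.081,step=.036)
E
```

```text
[[-0.0014, -0.0139, -0.0223, -0.1099, -0.0004, 0.0011], [-0.0014, -0.0113, -0.0237, -0.1099, -0.0004, 0.0011], [-0.0015, -0.0087, -0.0248, -0.1099, -0.0004, 0.0011], [-0.0015, -0.0059, -0.0256, -0.1099, -0.0004, 0.0011], [-0.0015, -0.0031, -0.0261, -0.1099, -0.0004, 0.0011]]
[[-0.0015, -0.0002, -0.0263, -0.1099, -0.0004, 0.0011], [-0.0015, 0.0027, -0.0261, -0.1099, -0.0004, 0.0011], [-0.0015, 0.0056, -0.0257, -0.1099, -0.0004, 0.0011], [-0.0015, 0.0083, -0.0249, -0.1099, -0.0004, 0.0011], [-0.0015, 0.011, -0.0238, -0.1099, -0.0004, 0.0011]]
[[-0.0015, 0.0136, -0.0225, -0.1099, -0.0004, 0.0011], [-0.0015, 0.016, -0.0209, -0.1099, -0.0004, 0.0011], [-0.0015, 0.0181, -0.019, -0.1099, -0.0004, 0.0011], [-0.0015, 0.0201, -0.0169, -0.1099, -0.0004, 0.0011]]
```

play_rows(
  increments=[
    [[-0.001,-0.018,-0.02,-0.1,0,0.001],[-0.001,-0.016,-0.022,-0.11,0,0.001],[-0.001,-0.014,-0.023,-0.11,0,0.001],[-0.001,-0.011,-0.024,-0.11,0,0.001],[-0.001,-0.009,-0.025,-0.11,0,0.001]],
  ],
)

```text
time_s: 25.28
position: [0.5576, 0.1308, 0.2797]
tool_rot: [0.832, 1.392, -0.823]
wrist_force: [-0.1, 1.1, 0.6]
grip_width: 0.0697
```

play_rows(
  increments=[
    [[-0.001,-0.006,-0.026,-0.11,0,0.001],[-0.001,-0.003,-0.026,-0.11,0,0.001],[-0.001,0,-0.026,-0.11,0,0.001],[-0.001,0.003,-0.026,-0.11,0,0.001],[-0.001,0.006,-0.025,-0.11,0,0.001]],
  ],
)

```text
time_s: 25.7
position: [0.4651, 0.232, 0.2878]
tool_rot: [0.388, 1.514, -0.374]
wrist_force: [-0.1, -0.5, -0.5]
grip_width: 0.07
```

```bash
python3 - <<'E'
from h import *
print(pose());plan((.54,.36,.28),-np.pi/2-.081,step=.036)
E
```

```text
[[ 0.0244  0.4682  0.8833  0.4651]
 [ 0.003   0.8835 -0.4684  0.232 ]
 [-0.9997  0.014   0.0201  0.2878]
 [ 0.      0.      0.      1.    ]]
[[0.002, 0.0296, 0.0012, -0.0813, 0.0045, -0.002], [0.0019, 0.0294, 0.0036, -0.0813, 0.0045, -0.002], [0.0018, 0.029, 0.006, -0.0813, 0.0045, -0.002], [0.0018, 0.0285, 0.0083, -0.0813, 0.0045, -0.002], [0.0017, 0.0277, 0.0106, -0.0813, 0.0045, -0.002]]
```

play_rows(
  increments=[
    [[0.002,0.028,0.001,-0.08,0.005,-0.002],[0.002,0.028,0.004,-0.08,0.005,-0.002],[0.002,0.028,0.006,-0.08,0.005,-0.002],[0.002,0.027,0.008,-0.08,0.005,-0.002],[0.001,0.018,0.008,-0.06,0.003,0]],
  ],
)

```text
time_s: 26.12
position: [0.5276, 0.352, 0.2853]
tool_rot: [0.066, 1.569, -0.06]
wrist_force: [-0.9, -0.3, -0.1]
grip_width: 0.0701
```

play_rows(
  increments=[
    [[0,0,0,0,0,0],[0,0,0,0,0,0]],
  ],
)

```text
time_s: 26.28
position: [0.5289, 0.3552, 0.2857]
tool_rot: [0.064, 1.568, -0.056]
wrist_force: [-0.6, -0.2, -0.2]
grip_width: 0.0703
```

```bash
python3 - <<'E'
from h import *
im,T=shot('w7');print(T)
E
```

```text
[[ 0.0019  0.0765  0.9971  0.5289]
 [ 0.0048  0.9971 -0.0765  0.3552]
 [-1.      0.0049  0.0015  0.2857]
 [ 0.      0.      0.      1.    ]]
```

View pics/w7.png

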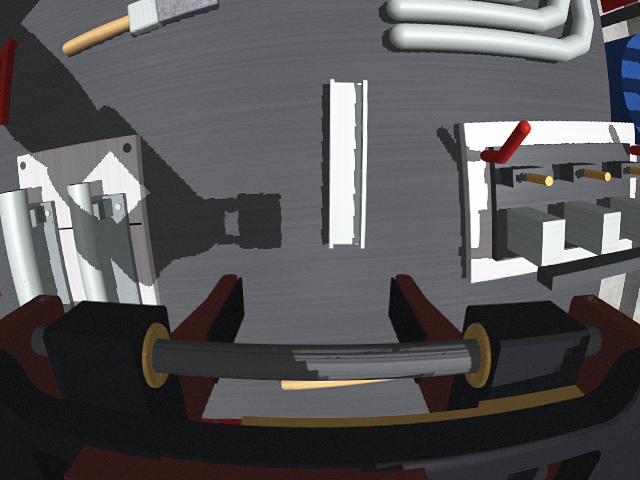

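The channel is at columns 330-367, rows 80-248, open side up and between my fingers' columns. The box section isn't in view here.

```bash
python3 - <<'E'
from h import *
T=np.load('pics/w7.npy'); g=cv2.imread('pics/w7.png',0)
print(g[100,318:372].tolist(),g[160,318:372].tolist(),g[230,318:372].tolist(),sep='\n'); print(g[74:86,365].tolist(),g[242:254,364].tolist())
e=plane('wrist',[(330.5,80),(367.5,80),(330.5,248),(366,248)],.024,T); print(e,e.mean(0))
print([np.linalg.norm(e[i]-e[j]) for i,j in((0,1),(2,3),(0,2),(1,3))],[np.arctan2(*(e[i]-e[j])[1::-1]) for i,j in((0,2),(1,3))])
E
```

```text
[99, 100, 102, 96, 42, 48, 48, 45, 44, 45, 42, 52, 223, 250, 249, 249, 249, 249, 249, 250, 249, 247, 249, 248, 249, 250, 249, 249, 249, 249, 251, 250, 250, 251, 251, 251, 253, 244, 117, 126, 129, 128, 125, 90, 83, 208, 255, 254, 255, 141, 90, 98, 101, 99]
[102, 106, 104, 105, 96, 51, 44, 43, 48, 44, 40, 116, 223, 252, 248, 248, 250, 249, 249, 250, 248, 248, 250, 250, 250, 250, 249, 250, 249, 250, 250, 250, 251, 251, 251, 254, 255, 109, 120, 126, 125, 125, 98, 77, 163, 246, 254, 253, 241, 96, 105, 103, 107, 103]
[106, 103, 106, 46, 48, 46, 49, 44, 43, 47, 62, 154, 254, 246, 244, 244, 242, 243, 244, 245, 245, 245, 245, 246, 246, 246, 246, 248, 247, 247, 247, 246, 245, 248, 254, 182, 113, 124, 124, 126, 115, 90, 99, 224, 250, 252, 228, 144, 94, 100, 99, 100, 98, 99]
[100, 104, 97, 99, 96, 108, 244, 255, 254, 254, 253, 253] [192, 187, 178, 184, 183, 178, 130, 100, 100, 99, 101, 102]
[[0.3866 0.3824 0.024 ]
 [0.3886 0.4228 0.024 ]
 [0.5746 0.3689 0.024 ]
 [0.5778 0.4097 0.024 ]] [0.4819 0.396  0.024 ]
[np.float64(0.040460178461903494), np.float64(0.04088036292055799), np.float64(0.1884742956515562), np.float64(0.1896689265357471)] [np.float64(3.0697453381524915), np.float64(3.0720107762507336)]
```

The size is right (40.6 x 189 mm). Channel centre is (.482,.396), yaw -0.071.

```bash
python3 - <<'E'
from h import *
plan((.482,.396,.10),np.pi/2-.071,step=.033)
E
```

```text
[[0.031, 0.006, -0.0084, -0.001, 0.0003, -0.0009], [0.031, 0.0061, -0.0083, -0.001, 0.0003, -0.0009], [0.031, 0.0061, -0.0083, -0.001, 0.0003, -0.0009], [0.031, 0.0062, -0.0083, -0.001, 0.0003, -0.0009], [0.031, 0.0062, -0.0083, -0.001, 0.0003, -0.0009]]
[[0.031, 0.0062, -0.0083, -0.001, 0.0003, -0.0009]]
```

play_rows(
  increments=[
    [[0.025,0.006,-0.008,-0.001,0,-0.001],[0.031,0.006,-0.008,-0.001,0,-0.001],[0.031,0.006,-0.008,-0.001,0,-0.001],[0.031,0.006,-0.008,-0.001,0,-0.001],[0.031,0.006,-0.008,-0.001,0,-0.001]],
  ],
)

```text
time_s: 26.75
position: [0.4956, 0.3865, 0.1441]
tool_rot: [0.075, 1.552, -0.059]
wrist_force: [0.6, 0.6, 0.2]
grip_width: 0.0698
```

play_rows(
  increments=[
    [[0.015,0.003,-0.004,0,0,0],[0,0,0,0,0,0],[0,0,0,0,0,0]],
  ],
)

```text
time_s: 27.0
position: [0.4859, 0.3849, 0.1233]
tool_rot: [0.071, 1.561, -0.068]
wrist_force: [0.4, -0.7, 0.3]
grip_width: 0.0698
```

```bash
python3 - <<'E'
from h import *
print(pose());plan((.482,.396,.018),np.pi/2-.071,step=.018)
E
```

```text
[[ 0.0083  0.0889  0.996   0.4859]
 [ 0.0016  0.996  -0.0889  0.3849]
 [-1.      0.0023  0.0081  0.1233]
 [ 0.      0.      0.      1.    ]]
[[0.0175, 0.0017, -0.001, -0.003, 0.0014, -0.0004], [0.0175, 0.0018, -0.0009, -0.003, 0.0014, -0.0004], [0.0175, 0.0018, -0.0009, -0.003, 0.0014, -0.0004], [0.0176, 0.0018, -0.0009, -0.003, 0.0014, -0.0004], [0.0176, 0.0018, -0.0008, -0.003, 0.0014, -0.0004]]
[[0.0176, 0.0018, -0.0008, -0.003, 0.0014, -0.0004]]
```

play_rows(
  increments=[
    [[0.012,0.003,-0.001,0.004,0.001,0],[0.015,0.003,-0.001,0.004,0.001,0],[0.015,0.003,-0.001,0.004,0.001,0],[0.012,0.002,-0.001,0.003,0.001,0],[0.006,0,0,0.003,0.001,0]],
  ],
)

```text
time_s: 27.42
position: [0.4875, 0.3977, 0.065]
tool_rot: [0.096, 1.558, -0.081]
wrist_force: [-0.2, -0.6, 0.2]
grip_width: 0.0699
```

```bash
python3 - <<'E'
from h import *
print(pose());plan((.482,.396,.019),np.pi/2-.071,step=.015)
E
```

```text
[[ 0.0116  0.1128  0.9936  0.4875]
 [ 0.0085  0.9936 -0.1129  0.3977]
 [-0.9999  0.0098  0.0105  0.065 ]
 [ 0.      0.      0.      1.    ]]
[[0.0115, -0.0007, -0.0014, -0.0105, 0.0027, -0.0024], [0.0115, -0.0006, -0.0014, -0.0105, 0.0027, -0.0024], [0.0115, -0.0006, -0.0014, -0.0105, 0.0027, -0.0024], [0.0115, -0.0006, -0.0014, -0.0105, 0.0027, -0.0024]]
```

play_rows(
  increments=[
    [[0.009,-0.0005,-0.001,-0.01,0.003,-0.002],[0.012,-0.0005,-0.001,-0.01,0.003,-0.002],[0.012,-0.0005,-0.002,-0.01,0.002,-0.002],[0.009,0,-0.001,-0.008,0.002,-0.002],[0.001,0,0,0,0,0]],
  ],
)

```text
time_s: 27.83
position: [0.4816, 0.3962, 0.0152]
tool_rot: [0.055, 1.572, -0.057]
wrist_force: [0.3, -0.4, 0.6]
grip_width: 0.0697
```

```bash
python3 - <<'E'
from h import *
print(pose());plan((.482,.396,.018),np.pi/2-.071,step=.015)
E
```

```text
[[-0.0024  0.0711  0.9975  0.4816]
 [-0.0009  0.9975 -0.0711  0.3962]
 [-1.     -0.0011 -0.0023  0.0152]
 [ 0.      0.      0.      1.    ]]
[[-0.0028, -0.0002, 0.0004, -0.0002, -0.0023, 0.0011]]
```

play_rows(
  increments=[
    [[-0.002,0,0,0,-0.001,0.001],[-0.001,0,0,0,0,0],[0,0,0,0,0,0],[0,0,0,0,0,0],[0,0,0,0,0,0]],
  ],
  fingers=0.03,
  grip_force=30,
)

```text
time_s: 28.25
position: [0.4817, 0.3963, 0.0184]
tool_rot: [0.056, 1.571, -0.056]
wrist_force: [-0.6, -0.5, -0.5]
grip_width: 0.0404
```

play_rows(
  increments=[
    [[0,0,0,0,0,0],[0,0,0,0,0,0],[0,0,0,0,0,0]],
  ],
)

```text
time_s: 28.5
position: [0.4818, 0.3963, 0.019]
tool_rot: [0.056, 1.571, -0.056]
wrist_force: [-0.8, 0.3, -3.6]
grip_width: 0.0399
```

```bash
python3 - <<'E'
from h import *
T=pose();print(T, bot.get_state()['grip_width'])
yaw=np.arctan2(T[1,1],T[0,1])-np.pi/2; c=np.array([.482,.396]); l=np.array([np.cos(yaw),np.sin(yaw)])
c=T[:2,3]+l*((c-T[:2,3])@l); print(c,yaw)
grasp('chan',obj(c[0],c[1],0,yaw))
E
```

```text
[[-0.0008  0.0711  0.9975  0.4818]
 [ 0.0002  0.9975 -0.0711  0.3963]
 [-1.      0.0002 -0.0008  0.019 ]
 [ 0.      0.      0.      1.    ]] 0.039934252196947365
[0.482  0.3962] -0.07112624552423275
```

play_rows(
  increments=[
    [[-0.02,0,0,0,0,0],[-0.035,0,0,0,0,0],[-0.035,0,0,0,0,0],[-0.035,0,0,0,0,0],[-0.035,0,0,0,0,0]],
  ],
)

```text
time_s: 28.92
position: [0.4765, 0.3919, 0.1742]
tool_rot: [0.046, 1.587, -0.067]
wrist_force: [0.6, 0.4, -3.1]
grip_width: 0.0397
```

```bash
python3 - <<'E'
from h import *
print(bot.get_state()['q'],bot.get_state()['grip_width'])
for k in (1,-1): carry('chan',fx(-.06,0,.18,k*np.pi/2),step=.03)
E
```

```text
[ 0.6686  0.4945  1.6777  0.0009  0.9911 -0.8314] 0.039708443093626866
at [0.4765 0.3919 0.1742] tilt [-0.0175 -0.0128] to go [ 0.046  -0.356   0.0248] turn [-1.601  -0.0233 -0.0029] n 14
[[-0.0015, -0.0252, 0.0051, -0.1144, -0.0017, -0.0002], [-0.0015, -0.0256, 0.0022, -0.1144, -0.0017, -0.0002], [-0.0015, -0.0256, -0.0008, -0.1144, -0.0017, -0.0002], [-0.0015, -0.0254, -0.0037, -0.1144, -0.0017, -0.0002], [-0.0015, -0.0248, -0.0066, -0.1144, -0.0017, -0.0002]]
[[-0.0015, -0.0239, -0.0093, -0.1144, -0.0017, -0.0002], [-0.0015, -0.0227, -0.012, -0.1144, -0.0017, -0.0002], [-0.0015, -0.0212, -0.0145, -0.1144, -0.0017, -0.0002], [-0.0015, -0.0194, -0.0168, -0.1144, -0.0017, -0.0002], [-0.0016, -0.0173, -0.0189, -0.1144, -0.0017, -0.0002]]
[[-0.0016, -0.015, -0.0208, -0.1144, -0.0017, -0.0002], [-0.0016, -0.0126, -0.0224, -0.1144, -0.0017, -0.0002], [-0.0017, -0.0099, -0.0236, -0.1144, -0.0017, -0.0002], [-0.0017, -0.0072, -0.0246, -0.1144, -0.0017, -0.0002]]
at [0.4765 0.3919 0.1742] tilt [-0.0175 -0.0128] to go [ 0.046  -0.3556  0.0248] turn [ 1.5404 -0.0018  0.0247] n 14
[[-0.0015, -0.0251, 0.0051, 0.11, -0.0001, 0.0018], [-0.0015, -0.0244, 0.0078, 0.11, -0.0001, 0.0018], [-0.0016, -0.0234, 0.0104, 0.11, -0.0001, 0.0018], [-0.0016, -0.0221, 0.0129, 0.11, -0.0001, 0.0018], [-0.0017, -0.0206, 0.0153, 0.11, -0.0001, 0.0018]]
[[-0.0017, -0.0188, 0.0174, 0.11, -0.0001, 0.0018], [-0.0017, -0.0167, 0.0194, 0.11, -0.0001, 0.0018], [-0.0017, -0.0145, 0.0211, 0.11, -0.0001, 0.0018], [-0.0018, -0.0121, 0.0226, 0.11, -0.0001, 0.0018], [-0.0018, -0.0095, 0.0238, 0.11, -0.0001, 0.0018]]
[[-0.0018, -0.0069, 0.0247, 0.11, -0.0001, 0.0018], [-0.0018, -0.0041, 0.0253, 0.11, -0.0001, 0.0018], [-0.0018, -0.0013, 0.0256, 0.11, -0.0001, 0.0018], [-0.0018, 0.0015, 0.0256, 0.11, -0.0001, 0.0018]]
```

play_rows(
  increments=[
    [[-0.002,-0.022,0.005,0.09,0,0.002],[-0.002,-0.024,0.008,0.105,0,0.002],[-0.002,-0.023,0.01,0.105,0,0.002],[-0.002,-0.022,0.013,0.105,0,0.002],[-0.002,-0.02,0.015,0.105,0,0.002]],
  ],
)

```text
time_s: 29.33
position: [0.4992, 0.2737, 0.1955]
tool_rot: [0.472, 1.522, -0.458]
wrist_force: [0.7, 0.6, -2.4]
grip_width: 0.0396
```

play_rows(
  increments=[
    [[-0.002,-0.018,0.017,0.105,0,0.002],[-0.002,-0.016,0.019,0.105,0,0.002],[-0.002,-0.014,0.021,0.105,0,0.002],[-0.002,-0.012,0.022,0.105,0,0.002],[-0.002,-0.01,0.02,0.09,0,0.002]],
  ],
)

```text
time_s: 29.75
position: [0.5158, 0.1461, 0.2046]
tool_rot: [0.894, 1.387, -0.865]
wrist_force: [-0.5, -0.3, -1.6]
grip_width: 0.0398
```

```bash
python3 - <<'E'
from h import *
carry('chan',fx(-.06,0,.17,-np.pi/2),step=.025)
E
```

```text
at [0.5158 0.1461 0.2046] tilt [0.0088 0.0154] to go [ 0.0066 -0.1098 -0.0156] turn [ 0.4814 -0.0128 -0.0114] n 5
[[0.0028, -0.0082, 0.0205, 0.0963, -0.0026, -0.0023], [0.0029, -0.0062, 0.0212, 0.0963, -0.0026, -0.0023], [0.0029, -0.0041, 0.0216, 0.0963, -0.0026, -0.0023], [0.003, -0.002, 0.0219, 0.0963, -0.0026, -0.0023], [0.003, 0.0001, 0.022, 0.0963, -0.0026, -0.0023]]
```

play_rows(
  increments=[
    [[0.003,-0.008,0.02,0.095,-0.003,-0.002],[0.003,-0.006,0.021,0.095,-0.003,-0.002],[0.003,-0.004,0.021,0.095,-0.003,-0.002],[0.003,-0.002,0.021,0.09,-0.003,-0.002],[0.002,0,0.012,0.05,0,0]],
  ],
)

```text
time_s: 30.17
position: [0.5203, 0.0416, 0.1901]
tool_rot: [1.22, 1.201, -1.213]
wrist_force: [0.9, -0.1, -2.9]
grip_width: 0.0398
```

play_rows(
  increments=[
    [[0,0,0,0,0,0],[0,0,0,0,0,0]],
  ],
)

```text
time_s: 30.33
position: [0.5195, 0.0392, 0.1895]
tool_rot: [1.223, 1.2, -1.218]
wrist_force: [-0.4, -0.4, -2.0]
grip_width: 0.0396
```

```bash
python3 - <<'E'
from h import *
carry('chan',fx(-.06,0,.125,-np.pi/2),step=.02)
E
```

```text
at [0.5195 0.0392 0.1895] tilt [0.0033 0.0008] to go [ 0.003  -0.0029 -0.0455] turn [ 0.0253 -0.0001 -0.0031] n 3
[[0.0152, 0.001, 0.001, 0.0084, 0.0, -0.001], [0.0152, 0.001, 0.0009, 0.0084, 0.0, -0.001], [0.0152, 0.001, 0.0009, 0.0084, 0.0, -0.001]]
```

play_rows(
  increments=[
    [[0.009,0.001,0.001,0.008,0,-0.001],[0.013,0.001,0.001,0.008,0,-0.001],[0.013,0.001,0.001,0.006,0,-0.001],[0.006,0,0,0.002,0,0],[0,0,0,0,0,0]],
  ],
)

```text
time_s: 30.75
position: [0.5232, 0.0394, 0.1465]
tool_rot: [1.236, 1.193, -1.231]
wrist_force: [-0.3, 0.6, -2.1]
grip_width: 0.0397
```

```bash
python3 - <<'E'
from h import *
carry('chan',fx(-.06,0,.0965,-np.pi/2),step=.02)
E
```

```text
at [0.5232 0.0394 0.1465] tilt [0.0026 0.0019] to go [-0.0007 -0.0031 -0.031 ] turn [ 0.0077 -0.0012 -0.0023] n 2
[[0.0155, -0.0004, 0.0016, 0.0039, -0.0006, -0.0012], [0.0155, -0.0003, 0.0016, 0.0039, -0.0006, -0.0012]]
```

play_rows(
  increments=[
    [[0.009,0,0.001,0.003,0,-0.001],[0.01,0,0.001,0.003,0,-0.001],[0.009,0,0.001,0.001,0,0],[0.003,0,0,0,0,0],[0.001,0,0,0,0,0]],
  ],
)

```text
time_s: 31.17
position: [0.5239, 0.0379, 0.1137]
tool_rot: [1.239, 1.192, -1.234]
wrist_force: [-12.2, -0.6, 40.5]
grip_width: 0.0398
```

```bash
python3 - <<'E'
from h import *
carry('chan',fx(-.06,0,.0957,-np.pi/2),step=.02)
E
```

```text
at [0.5239 0.0379 0.1137] tilt [0.0013 0.0022] to go [-0.0014 -0.0016  0.001 ] turn [ 0.0038 -0.0014 -0.0011] n 1
[[-0.001, -0.0013, 0.0017, 0.0038, -0.0014, -0.0011]]
```

play_rows(
  increments=[
    [[-0.001,0,0,0,0,0],[0,0,0,0,0,0],[0,0,0,0,0,0],[0,0,0,0,0,0],[0,0,0,0,0,0]],
  ],
  fingers=0.07,
)

```text
time_s: 31.58
position: [0.5256, 0.0379, 0.1158]
tool_rot: [1.241, 1.19, -1.232]
wrist_force: [-1.1, 0.6, 0.0]
grip_width: 0.0683
```

play_rows(
  increments=[
    [[-0.01,0,0,0,0,0],[-0.03,0,0,0,0,0],[-0.035,0,0,0,0,0],[-0.035,0,0,0,0,0],[-0.035,0,0,0,0,0]],
  ],
)

```text
time_s: 32.0
position: [0.5197, 0.0372, 0.2599]
tool_rot: [1.232, 1.202, -1.245]
wrist_force: [0.6, 1.1, 0.4]
grip_width: 0.07
```

```bash
python3 - <<'E'
from h import *
plan((.44,.03,.38),-np.pi/2-.041,step=.036)
E
```

```text
[[-0.0085, -0.0058, 0.0007, -0.1119, -0.0008, 0.0007], [-0.0085, -0.0058, 0.0001, -0.1119, -0.0008, 0.0007], [-0.0085, -0.0058, -0.0006, -0.1119, -0.0008, 0.0007], [-0.0085, -0.0057, -0.0012, -0.1119, -0.0008, 0.0007], [-0.0085, -0.0055, -0.0018, -0.1119, -0.0008, 0.0007]]
[[-0.0085, -0.0053, -0.0024, -0.1119, -0.0008, 0.0007], [-0.0085, -0.005, -0.003, -0.1119, -0.0008, 0.0007], [-0.0085, -0.0046, -0.0035, -0.1119, -0.0008, 0.0007], [-0.0085, -0.0042, -0.004, -0.1119, -0.0008, 0.0007], [-0.0085, -0.0037, -0.0044, -0.1119, -0.0008, 0.0007]]
[[-0.0086, -0.0032, -0.0048, -0.1119, -0.0008, 0.0007], [-0.0086, -0.0026, -0.0051, -0.1119, -0.0008, 0.0007], [-0.0086, -0.002, -0.0054, -0.1119, -0.0008, 0.0007], [-0.0086, -0.0014, -0.0056, -0.1119, -0.0008, 0.0007]]
```

play_rows(
  increments=[
    [[-0.025,0.01,0.018,0,0,0],[-0.025,0.01,0.018,0,0,0],[-0.025,0.01,0.018,0,0,0],[-0.025,0.01,0.018,0,0,0],[-0.015,0.005,0.01,0,0,0]],
  ],
)

```text
time_s: 32.42
position: [0.5631, -0.0475, 0.3898]
tool_rot: [1.233, 1.197, -1.235]
wrist_force: [-0.8, 0.1, 0.0]
grip_width: 0.07
```

play_rows(
  increments=[
    [[0,0,0,0,0,0],[0,0,0,0,0,0],[0,0,0,0,0,0]],
  ],
)

```text
time_s: 32.67
position: [0.5644, -0.0493, 0.3947]
tool_rot: [1.239, 1.188, -1.231]
wrist_force: [0.7, -0.2, 1.0]
grip_width: 0.0697
```

```bash
python3 - <<'E'
from h import *
im,T=shot('w8');print(T)
def pr(n,L): print(n,proj('wrist',[(fx(*p))[:3,3] for p in L],T).round(1).tolist())
pr('box top',[(.06+a*.015,b*.095,.1257) for a in(1,-1) for b in(1,-1)])
pr('chan top',[(-.06+a*.02,b*.095,.1197) for a in(1,-1) for b in(1,-1)])
pr('thick ends',[(a*.12,-.06,.0957) for a in(1,-1)]); pr('thin ends',[(a*.12,.06,.0957) for a in(1,-1)])
E
```

```text
[[ 0.0055  0.9993 -0.0359  0.5644]
 [ 0.0006 -0.0359 -0.9994 -0.0493]
 [-1.      0.0055 -0.0008  0.3947]
 [ 0.      0.      0.      1.    ]]
box top [[394.9, 55.0], [391.9, 219.0], [368.7, 53.3], [366.4, 218.7]]
chan top [[292.7, 53.2], [292.5, 217.3], [257.5, 54.2], [258.2, 217.3]]
thick ends [[423.3, 187.3], [228.4, 185.8]]
thin ends [[425.6, 91.0], [227.4, 88.3]]
```

View pics/w8.png

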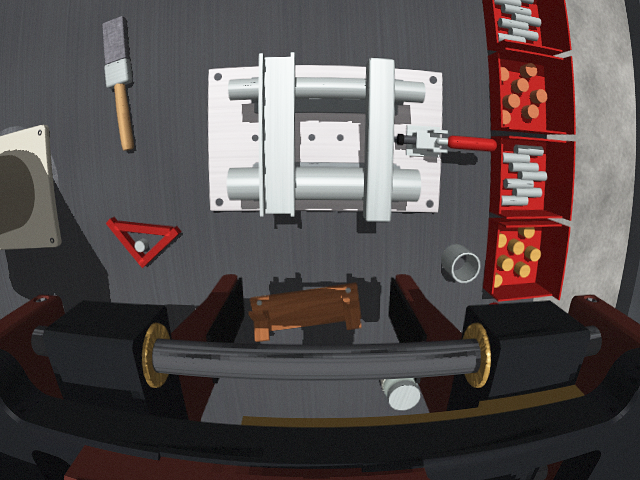

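The last view matches the predicted corners to within a few pixels (about 1.3 mm each):
- **Box:** columns 366-393, rows 59-220.
- **Channel:** open side up, columns 259-295, rows 53-216.
- **Rails:** ends at 228/420 and 229/425.
- **Jar:** still standing at (403,395).

I'll hand in now.

```bash
python3 -c "
from h import *
s=bot.get_state();print(s['time_s'],s['grip_width'],s['wrist_force']); print(ticket.hand_in())"
```

```text
32.7167 0.07047278305642046 [ 0.2721  0.2639 -0.3273]
the job is handed in; nothing more can be done
None
```

I swapped the rails by parking the thin one on the wooden stand. The thick rail is now in the wide V-rest and the thin rail in the narrow one. The box section then went over the line nearer the clamp, and the channel over the other line with its open side up. I let go of everything and handed in at 32.7 s; no verdict came back.

My last wrist picture, taken before handing in, showed:
- **Rails:** both were in the right rests. The lengthwise error looked like about 2–4 mm for the thick rail and 1 mm for the thin one (limit 15 mm). I did not measure their heights in the picture. That they are seated rests on each stopping within about 1 mm of its expected height when pressed down.
- **Cross-members:** both lay across both rails and looked square. The box was about 3–4 mm off-centre along its length and the channel about 2 mm (limit 20 mm). Both were within about 3 mm of their lines.
- **Jar:** it was still standing and I never touched it. I judged this by eye and did not measure its final position.
- **Forces:** the highest wrist reading was about 40 N, when setting down the channel.

No check failed. Two things did not go as planned. The arm crept a few millimetres while idle, so I corrected its pose before grasps and placings. The first thin-rail grasp closed about 10 mm higher on the rail than planned and about 8 mm off its centre lengthwise, but it held.

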